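# Change over the ball-knob canister with its cam-locked shutter

## Task

Change over the canister: turn the black cam knob clockwise until the sprung follower drops into the open notch, take the left-over black ball knob out into the small white tub beside the canister, and lower every yellow ball knob gently into the canister; they are polished, so do not let them fall in from the rim or press them hard against the bottom. When everything is loaded, turn the knob back until the follower drops into the shut notch with the shutter over the canister, let go, and leave everything else on the table where it is.

Things in the scene. Friction and masses are not known exactly. Their poses are not given: they have to be found in the camera images.
- cam_knob (a joint): Angle (rad) of knob, brass cam and shutter, one rigid part. 0 = shut notch (shutter over the canister), 1.571 = open notch; grows clockwise seen from above; stops at -0.12 and 1.70. Starts in between. Let go within about 0.1 rad of a notch centre, the follower pulls the cam home by itself; it stays where it is left elsewhere. Leaving a notch takes up to 0.25 N m, turning between them 0.05
- follower (a joint): Travel (m) of the spring-loaded follower pin (blue guide block, red button at its back) away from the cam: about 0 (under 0.002) when dropped into a notch, about 0.0065 when riding on the round rim of the cam. Do not handle it
- knob_grip (a point): Point on the knob's axis at the height to grip. The knob is a black bar 56 mm long, 16 wide, 30 high (11 above this point, 19 below, down to the cam's top), white line on top at the shutter's end. The frame's y axis points along the bar towards the shutter, z up. The brass cam below is 68 mm across, a red dot beside its shut notch, a green one beside its open notch
- shutter_centre (a point): Centre of the steel shutter disc, 172 mm across, 5 mm thick, 145 mm from the knob's axis, joined to it by an arm; it turns with the knob, 2 mm above the canister's rim. Opening swings it away from the robot
- station: Grey base plate 180 x 335 x 12 mm, fixed to the table, with the canister, the shaft and the follower block; origin at the table surface. In its frame (z up) the canister's axis is at y = +73 mm, the knob's axis at y = -72 mm and the follower block (to 105 mm high) at y = -123 to -151 mm, its button to -175 mm, all at x = 0
- canister_floor (a point): Centre of the top of the cork pad at the bottom of the aluminium canister, 20 mm above the table; z up. The canister is 160 mm wide inside, 4 mm wall, and 64 mm deep from rim to pad
- canister_rim (a point): Centre of the canister's mouth, level with its rim, 84 mm above the table
- canister_pad: Cork pad at the bottom of the canister, 159 mm across, 4 mm thick; origin at the centre of its underside
- black_knob: Left-over black ball knob, starts standing on the cork pad in the canister: ball 40 mm across on a round collar 24 mm across, 43 mm high in all; origin at the centre of the ball, 23 mm above the collar's flat underside, z up away from the collar; 0.08 kg
- reject_tub: Open white-grey plastic tub, 87 mm across outside, about 60 mm inside, 57 mm high, fixed to the table; origin at the centre of its underside
- yellow_0: Yellow ball knob (3 to 5 of them are present), standing on the table: ball 40 mm across on a round collar 24 mm across, 43 mm high in all; origin at the centre of the ball, 23 mm above the collar's flat underside, z up away from the collar; about 0.08 kg
- yellow_1: Yellow ball knob (3 to 5 of them are present), standing on the table: ball 40 mm across on a round collar 24 mm across, 43 mm high in all; origin at the centre of the ball, 23 mm above the collar's flat underside, z up away from the collar; about 0.08 kg
- yellow_2: Yellow ball knob (3 to 5 of them are present), standing on the table: ball 40 mm across on a round collar 24 mm across, 43 mm high in all; origin at the centre of the ball, 23 mm above the collar's flat underside, z up away from the collar; about 0.08 kg
- yellow_3: Yellow ball knob (3 to 5 of them are present), standing on the table: ball 40 mm across on a round collar 24 mm across, 43 mm high in all; origin at the centre of the ball, 23 mm above the collar's flat underside, z up away from the collar; about 0.08 kg
- yellow_4: Yellow ball knob (3 to 5 of them are present), standing on the table: ball 40 mm across on a round collar 24 mm across, 43 mm high in all; origin at the centre of the ball, 23 mm above the collar's flat underside, z up away from the collar; about 0.08 kg
- bracket: Black slotted metal angle bracket, 50 x 95 x 36 mm, a bystander; origin under its centre
- carton: Small brown parts carton, 72 x 104 x 52 mm, a bystander; origin under its centre
Mind the look-alikes: they are no part of the job. What is shaped like the yellow_3 but red is not meant. There is more than one size of the black_knob; the one meant has the size given above.

How it is judged:
By the outcome, as a careful person would: the job done as asked, in the order asked, and still so for the second after the job is handed in, with the robot touching nothing.
Of yellow_0, yellow_1, yellow_2, yellow_3, yellow_4 only 3 to 5 are there at a start; the rules pass over those that are not, and their reading is None.
At some moment in a run one of yellow_0, yellow_1, yellow_2, yellow_3, yellow_4 may be knocked a few centimetres aside while the robot is not near it.
It also fails if it takes over 210 s, if anything falls off the work surface, if the arm or the gripper's body presses on something with over 40 N, if the wrist force passes 120 N, or if a joint passes its speed limit or range.

## Robot

A 7-joint arm with a two-finger parallel gripper is mounted at the origin on a cart in front of the work surface, level with it; the furniture and walls round the work are solid. World frame = base frame: x ahead of the robot, y to its left, z up, the work surface at z = 0. Lengths are in m, angles in rad, forces in N, time in s.
With the tool pointing down it reaches from about 0.425 to 0.875 m from the base axis. Payload 4.7 kg.
Tool frame: the origin (TCP) lies midway between the tips of the shut fingers; the grasp point (between the pads) lies 19 mm behind it; x points along the fingers, y is the direction in which the jaws open and shut, and the axes are right-handed (so a half turn about x gives the same grasp; the last joint's range is limited). The gripper opens to 87 mm and grips with 3 to 60 N. Pads are 19 mm wide; open, the fingers measure 117 mm over their backs; the gripper's body (75 mm by 190 mm) begins 51 mm behind the grasp point.
Start: joints at [1.349, 0.321, -0.07, 1.45, 0.023, 1.371, -0.057], TCP at [0.152, -0.632, 0.197] pointing down, gripper open.
Joint ranges: [-2.86, 2.86], [-0.3, 2.09], [-1.38, 1.24], [0.06, 2.45], [-1.56, 4.7], [0.09, 2.05], [-2.69, 2.69]. Speed limits (rad/s): [2.57, 2.57, 3.14, 3.14, 3.14, 3.14, 3.14].

## Interface

Orientations are given as a rotation vector (axis times angle).
In Python, from bench import ctrl gives the robot as it stands. The module is installed in compiled form; this text tells all that it offers.
- The arm moves only by the shell command python3 -m jog 'ROWS' [FORCE]. ROWS is JSON, a list of rows, each an object with "rot": the turn, a rotation vector about the tool's x, y, z in units of 5 degrees (1.0 is 5 degrees), a list of three; "travel": the shift along the tool's x, y, z in units of 0.3 m (1.0 is 0.3 m), a list of three; "jaw": the closure, from -1 (fully open) to 1 (shut), so that 0 is half open. In form: [{"rot": [ax, ay, az], "travel": [tx, ty, tz], "jaw": jaw}, ...]. A call has 1 to 8 rows; each row shifts and turns the commanded pose from where the row before left it, along the tool's axes as they then stand; what a row does not reach is not made up. A row lasts 1/10 s, in which the tool goes at most 50 mm and 8.59 degrees, less where a joint would pass 70% of its speed; a pose out of reach is approached as far as the arm can. A call with a number of a shift or a turn outside -1 to 1 is refused whole. A call with a gripper value outside its range is refused whole. The fingers move at their own pace and stop on an object; FORCE is the grip in N (left out, the last holds). Time passes only in rows, so rows that do not move let the fingers close. It gives the time, the measured TCP pose, the force and the opening at its end, in the units of the state.
- ctrl.get_state(): the state, without advancing time (a new reading comes with each control period).
- ctrl.get_image(name): name is "scene" or "top" or "wrist"; returns the picture (400x640x3 uint8, red, green, blue); there is no depth.
- ctrl.camera_model(name): a dict with "mtx" (3x3 intrinsics, pixels), "extrinsics" (4x4, takes a point from world to camera coordinates); the wrist camera has in their place "hand_eye" (4x4, takes a point from camera to tool coordinates, whose origin is the TCP and whose axes are the tool frame's). Camera axes: x right, y up, looking along -z (the intrinsics and any distortion apply to the point x, -y, -z); pixel columns grow to the right and rows downward; lengths in m; the calibration is good to about 2 mm. A picture is of the moment at which its call begins: read the wrist's pose just before it. camera_model takes no time and is no camera call.
- ctrl.close_job(): hands the job in, once; it reports no verdict.
The state is a dict: "time": time; "joint_positions": joint angles; "qd": joint speeds; "joint_torque": joint torques, N m; "position": TCP position; "tool_rot": TCP orientation; "ft_force": force on the tool from outside, world axes, zero at the start; "torque": the same for the moment, N m; "grip_width": opening from 0.0 (shut) to 1.0 (fully open).
Only numpy, scipy, OpenCV 4.12 (cv2) and the standard library are available. Lean on these libraries where they do the work, as an engineer would, in place of code of your own. Each camera call takes 0.05 s, during which the arm holds its last target.

## Working session

There is one attempt and no reset: what is moved stays moved. The work goes in short steps, Python scripts to look and compute and a shell command to move; the robot and the scene stay as the last step left them, time stands still between calls to the robot, and variables do not carry over. Pictures are saved under pics/ and viewed, and the job is handed in when it is done.

```bash
mkdir -p pics; ls; python3 - <<'E'
from bench import ctrl
import cv2,json
s=ctrl.get_state();print(s)
for n in ["scene","top","wrist"]:
    cv2.imwrite(f"pics/{n}0.png",ctrl.get_image(n)[:,:,::-1]);print(n,ctrl.camera_model(n))
E
```

```text
pics
{'time': 0.0, 'joint_positions': array([ 1.34913278,  0.32181008, -0.07010252,  1.45170515,  0.02262874,
        1.37081362, -0.05688632]), 'qd': array([ 0.00102651,  0.00019295,  0.00060837, -0.00122863,  0.00037508,
        0.00042197,  0.00022744]), 'joint_torque': array([ 1.08234184e-03, -4.91284168e+01, -4.03646166e-01, -3.12534642e+01,
       -6.39926735e-02,  4.39780857e-02,  1.84057740e-04]), 'position': array([ 0.15163282, -0.63142384,  0.19575498]), 'tool_rot': array([ 2.0967884 ,  0.25046425, -2.09753096]), 'ft_force': array([ 0.37243761,  0.18445241, -0.22024702]), 'torque': array([ 0.00936023, -0.03522607, -0.00656029]), 'grip_width': 1.0002457594783596}
scene {'mtx': array([[379.20191583,   0.        , 316.57645933],
       [  0.        , 379.20191583, 193.09698861],
       [  0.        ,   0.        ,   1.        ]]), 'extrinsics': array([[-0.78519069, -0.61885282,  0.02228812,  0.36534456],
       [ 0.39084453, -0.46733759,  0.79299189, -0.29587182],
       [-0.48032919,  0.63136104,  0.60882436, -0.85950147],
       [ 0.        ,  0.        ,  0.        ,  1.   
[... 259 characters left out ...]
[ 0.99749978,  0.01018214,  0.06993225, -0.50786057],
       [-0.06986995, -0.00635202,  0.99753589, -1.00888744],
       [ 0.        ,  0.        ,  0.        ,  1.        ]])}
wrist {'mtx': array([[295.03746167,   0.        , 318.01843922],
       [  0.        , 295.03746167, 201.45323626],
       [  0.        ,   0.        ,   1.        ]]), 'hand_eye': array([[-1.02219149e-03,  3.04364179e-01, -9.52555196e-01,
        -1.86501737e-01],
       [ 9.99999475e-01,  2.48315362e-04, -9.93761466e-04,
        -9.10474572e-04],
       [-6.59313046e-05, -9.52555712e-01, -3.04364274e-01,
        -8.43385469e-02],
       [ 0.00000000e+00,  0.00000000e+00,  0.00000000e+00,
         1.00000000e+00]])}
```

View pics/top0.png

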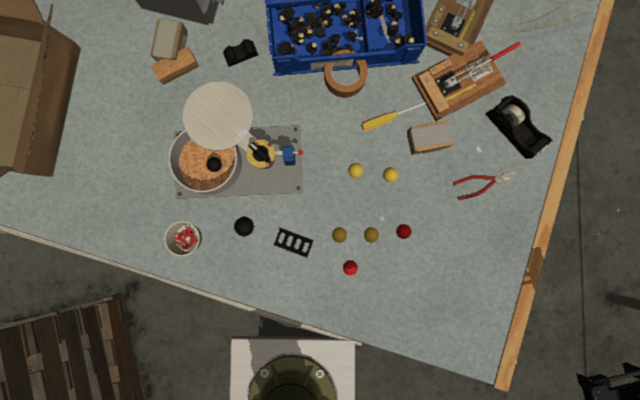

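View pics/scene0.png

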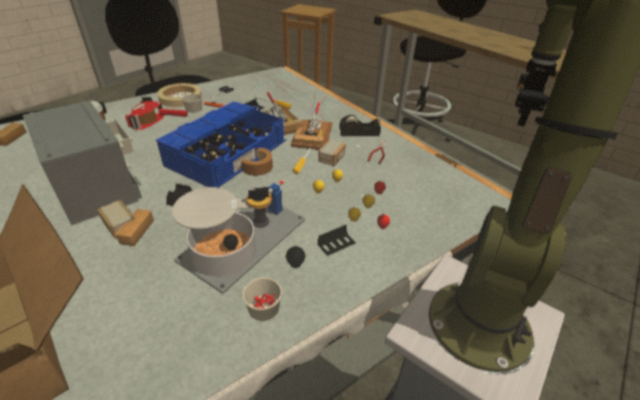

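View pics/wrist0.png

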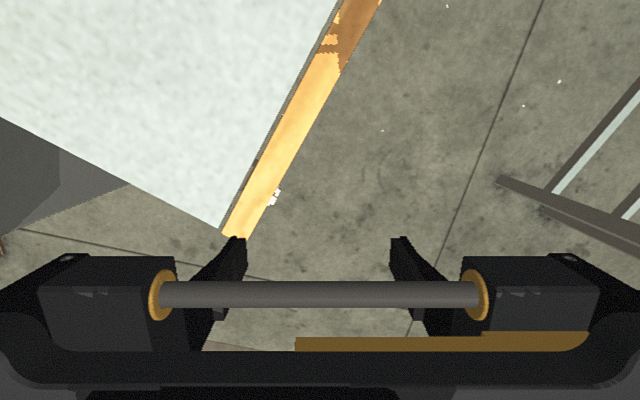

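```bash
cat > h.py <<'E'
from bench import ctrl
import numpy as np, cv2, os
from scipy.spatial.transform import Rotation as R
def cam(n,s=None):
    m=ctrl.camera_model(n)
    if 'extrinsics' in m: return m['mtx'],np.array(m['extrinsics'])
    s=s or ctrl.get_state(); T=np.eye(4);T[:3,:3]=R.from_rotvec(s['tool_rot']).as_matrix();T[:3,3]=s['position']
    return m['mtx'],np.linalg.inv(T@m['hand_eye'])
def pix2w(n,u,v,z,s=None):
    K,E=cam(n,s); C=np.linalg.inv(E)
    d=np.array([(u-K[0,2])/K[0,0],-(v-K[1,2])/K[1,1],-1]); d=C[:3,:3]@d; o=C[:3,3]
    return o+d*(z-o[2])/d[2]
def w2pix(n,p,s=None):
    K,E=cam(n,s); c=E[:3,:3]@np.asarray(p)+E[:3,3]; x=np.array([c[0],-c[1],-c[2]]); q=K@x; return q[:2]/q[2]
def snap(n,name,crop=None,scale=1):
    s=ctrl.get_state(); im=ctrl.get_image(n)[:,:,::-1].copy()
    cv2.imwrite(f'pics/{name}_raw.png',im)
    if crop: x0,y0,x1,y1=crop; im=im[y0:y1,x0:x1]
    if scale!=1: im=cv2.resize(im,None,fx=scale,fy=scale,interpolation=cv2.INTER_CUBIC)
    cv2.imwrite(f'pics/{name}.png',im); return s
def st():
    s=ctrl.get_state(); M=R.from_rotvec(s['tool_rot']).as_matrix()
    print('t',round(s['time'],2),'p',s['position'].round(4),'F',s['ft_force'].round(1),'T',s['torque'].round(2),'w',round(s['grip_width'],3),'q',s['joint_positions'].round(2))
    print('X',M[:,0].round(3),'Y',M[:,1].round(3),'Z',M[:,2].round(3)); return s,M
E
python3 - <<'E'
from h import *
im=cv2.imread('pics/top0.png')
cv2.imwrite('pics/a.png',cv2.resize(im[70:280,150:310],None,fx=3.7,fy=2.8*3.7/2.8*0+2.8 if 0 else 2.8) if 0 else cv2.resize(im[75:275,155:315],None,fx=3,fy=3,interpolation=cv2.INTER_CUBIC))
cv2.imwrite('pics/b.png',cv2.resize(im[150:290,270:430],None,fx=4,fy=4,interpolation=cv2.INTER_CUBIC))
for n,u,v,z in [('y',356,171,.023),('y',391,174,.023),('y',339,235,.023),('y',371,235,.023),('r',404,231,.023),('r',350,268,.023),('can',204,161,.084),('bk',214,164,.043),('knob',262,152,.1),('tub',183,238,.057),('bigblk',244,226,.03),('sh',218,115,.088),('corner',177,129,.012),('c',296,125,.012),('c',302,187,.012),('c',178,197,.012)]:
    print(n,pix2w('top',u,v,z).round(3))
st()
E
```

```text
y [ 0.583 -0.161  0.023]
y [ 0.576 -0.251  0.023]
y [ 0.418 -0.118  0.023]
y [ 0.419 -0.2    0.023]
r [ 0.43  -0.284  0.023]
r [ 0.334 -0.146  0.023]
can [0.595 0.217 0.084]
bk [0.595 0.203 0.043]
knob [0.616 0.073 0.1  ]
tub [0.407 0.271 0.057]
bigblk [0.438 0.125 0.03 ]
sh [0.709 0.185 0.088]
corner [0.692 0.311 0.012]
c [ 0.706 -0.004  0.012]
c [ 0.541 -0.021  0.012]
c [0.512 0.302 0.012]
t 0.15 p [ 0.1517 -0.6316  0.196 ] F [ 1.   0.1 -0.4] T [0.05 0.01 0.06] w 0.999 q [ 1.35  0.32 -0.07  1.45  0.02  1.37 -0.06]
X [-0.     0.001 -1.   ] Y [ 0.234 -0.972 -0.001] Z [-0.972 -0.234  0.   ]
```

View pics/a.png

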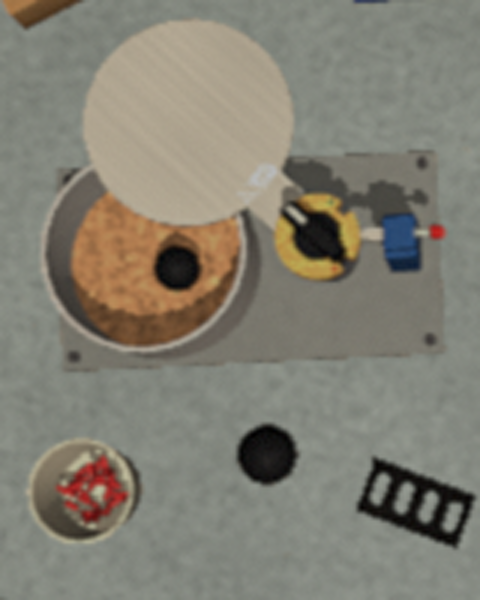

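View pics/b.png

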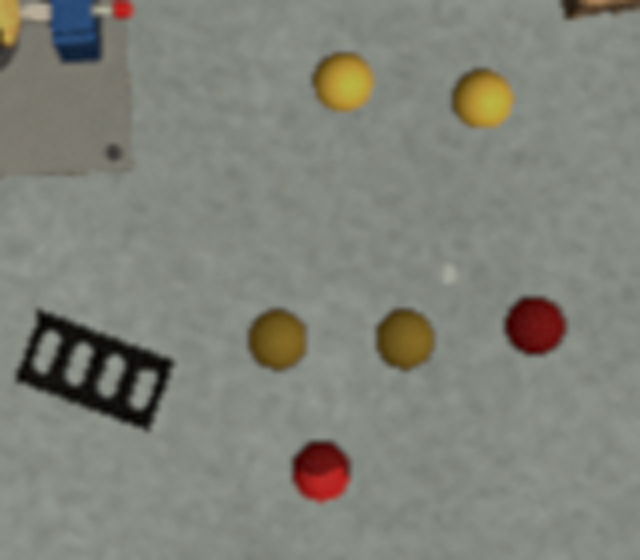

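```bash
cat >> h.py <<'E'
def plan(p=None,az=None):
    "tool-axis travel units and rx units to TCP p and jaw (Y) azimuth az deg (mod 180)"
    s,M=st()
    # level correction
    if p is not None:
        d=M.T@(np.asarray(p,float)-s['position']); print('travel units',(d/0.3).round(3),'dist',np.linalg.norm(d).round(3),'rows>=',np.ceil(np.linalg.norm(d)/.05))
    if az is not None:
        a=np.degrees(np.arctan2(M[1,1],M[0,1])); e=(az-a+90)%180-90; print('jaw az',a.round(1),'rx units',(-e/5).round(2))
    x=M.T@np.array([0,0,-1.]); ax=np.cross([1,0,0],x); print('level rot units',(np.degrees(ax)/5).round(2))
E
python3 -m jog '[{"rot":[0,0,0],"travel":[0,-0.096,-0.103],"jaw":-1},{"rot":[0,0,0],"travel":[0,-0.096,-0.103],"jaw":-1},{"rot":[0,0,0],"travel":[0,-0.096,-0.103],"jaw":-1},{"rot":[0,0,0],"travel":[0,-0.096,-0.103],"jaw":-1},{"rot":[0,0,0],"travel":[0,-0.096,-0.103],"jaw":-1},{"rot":[0,0,0],"travel":[0,-0.096,-0.103],"jaw":-1},{"rot":[0,0,0],"travel":[0,-0.096,-0.103],"jaw":-1},{"rot":[0,0,0],"travel":[0,-0.096,-0.103],"jaw":-1}]' 20
python3 -m jog '[{"rot":[0,0,0],"travel":[0,-0.096,-0.103],"jaw":-1},{"rot":[0,0,0],"travel":[0,-0.096,-0.103],"jaw":-1},{"rot":[0,0,0],"travel":[0,-0.096,-0.103],"jaw":-1},{"rot":[0,0,0],"travel":[0,-0.096,-0.103],"jaw":-1},{"rot":[0,0,0],"travel":[0,-0.096,-0.103],"jaw":-1},{"rot":[0,0,0],"travel":[0,-0.096,-0.103],"jaw":-1},{"rot":[0,0,0],"travel":[0,-0.096,-0.103],"jaw":-1},{"rot":[0,0,0],"travel":[0,-0.096,-0.103],"jaw":-1}]'
python3 -c "
from h import *
plan([.616,.073,.2],-40)
snap('top','top1');snap('wrist','w1')"
```

```text
time: 0.95
position: [0.3389, -0.3486, 0.1967]
tool_rot: [2.096, 0.248, -2.097]
ft_force: [0.9, -1.4, 0.5]
grip_width: 1.004
time: 1.75
position: [0.5254, -0.0671, 0.1968]
tool_rot: [2.096, 0.247, -2.096]
ft_force: [-0.0, -0.8, 0.7]
grip_width: 1.004
t 1.75 p [ 0.5254 -0.0671  0.1968] F [-0.  -0.8  0.7] T [-0.04 -0.03  0.04] w 1.004 q [ 0.7   0.11 -0.66  1.73  0.07  1.33 -1.31]
X [ 0.    -0.001 -1.   ] Y [ 0.233 -0.972  0.001] Z [-0.972 -0.233  0.   ]
travel units [-0.011 -0.384 -0.403] dist 0.167 rows>= 4.0
jaw az -76.5 rx units -7.3
level rot units [ 0.    0.   -0.01]
```

View pics/top1.png

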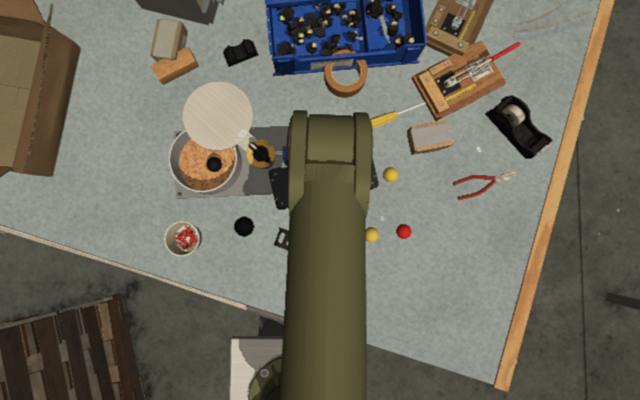

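View pics/w1.png

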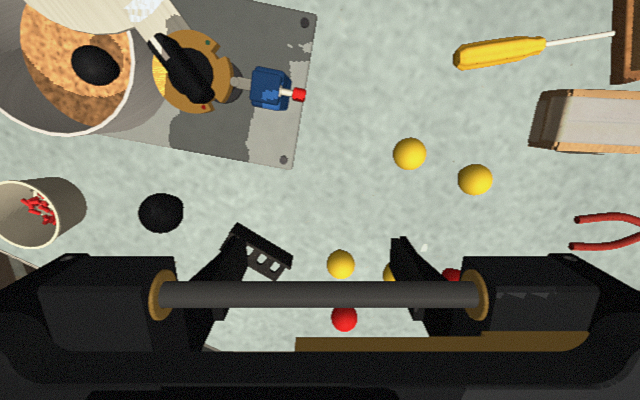

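```bash
python3 - <<'E'
from h import *
im=cv2.imread('pics/w1_raw.png')
cv2.imwrite('pics/c.png',cv2.resize(im[0:170,100:330],None,fx=3.4,fy=3.4,interpolation=cv2.INTER_CUBIC))
s=ctrl.get_state()
h=cv2.cvtColor(im,cv2.COLOR_BGR2HSV)
m=cv2.inRange(h,(18,120,80),(34,255,255))
n,l,stt,c=cv2.connectedComponentsWithStats(m)
for i in range(1,n):
    if stt[i,4]>150: print(c[i].round(1),stt[i],pix2w('wrist',*c[i],.023,s).round(4))
E
```

```text
[208.4  59.9] [ 168   30   65   72 1112] [0.6279 0.0912 0.023 ]
[497.   51.4] [ 453   36   94   35 2143] [ 0.7139 -0.2167  0.023 ]
[172.  88.] [152  55  62  58 808] [0.5886 0.1277 0.023 ]
[409.2 153.5] [393 138  33  32 827] [ 0.5839 -0.1603  0.023 ]
[474.8 179.2] [458 164  35  31 839] [ 0.5734 -0.2505  0.023 ]
[340.3 264.3] [327 249  28  30 621] [ 0.4169 -0.1192  0.023 ]
[158.4 295.5] [148 270  27  50 611] [0.3049 0.1193 0.023 ]
[483.2 297.6] [475 271  14  49 235] [ 0.4153 -0.3311  0.023 ]
[449.9 342.6] [ 296  332  292   19 3891] [ 0.3292 -0.3149  0.023 ]
```

View pics/c.png

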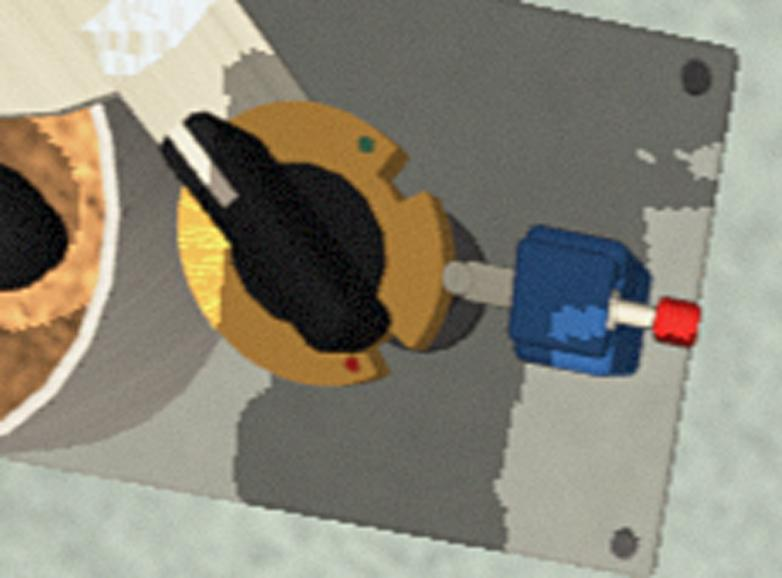

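```bash
cat >> h.py <<'E'
def tri(obs):
    A=np.zeros((3,3));b=np.zeros(3)
    for n,u,v,s in obs:
        K,E=cam(n,s);C=np.linalg.inv(E);d=C[:3,:3]@np.array([(u-K[0,2])/K[0,0],-(v-K[1,2])/K[1,1],-1]);d/=np.linalg.norm(d);P=np.eye(3)-np.outer(d,d);A+=P;b+=P@C[:3,3]
    return np.linalg.solve(A,b)
E
python3 - <<'E'
from h import *
s=ctrl.get_state()
print(tri([('top',261,152.3,None),('wrist',179.4,67,s)]))
for z in (.1,.11,.12,.13): print(z,pix2w('top',261,152.3,z).round(4),pix2w('wrist',179.4,67,z,s).round(4))
im=cv2.imread('pics/scene0.png');cv2.imwrite('pics/d.png',cv2.resize(im[170:290,160:320],None,fx=4.5,fy=4.5,interpolation=cv2.INTER_CUBIC))
E
```

```text
[0.61033852 0.07223545 0.13151867]
0.1 [0.6152 0.0758 0.1   ] [0.6118 0.0872 0.1   ]
0.11 [0.6133 0.0745 0.11  ] [0.6117 0.0827 0.11  ]
0.12 [0.6114 0.0731 0.12  ] [0.6116 0.0782 0.12  ]
0.13 [0.6095 0.0718 0.13  ] [0.6115 0.0737 0.13  ]
```

View pics/d.png

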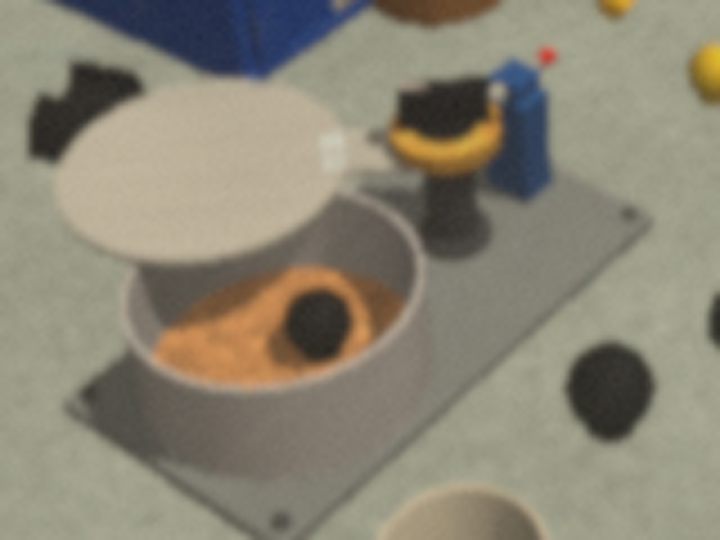

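```bash

python3 -m jog '[{"rot":[-0.9,0,0],"travel":[0,0,0],"jaw":-1},{"rot":[-0.9,0,0],"travel":[0,0,0],"jaw":-1},{"rot":[-0.9,0,0],"travel":[0,0,0],"jaw":-1},{"rot":[-0.9,0,0],"travel":[0,0,0],"jaw":-1},{"rot":[-0.9,0,0],"travel":[0,0,0],"jaw":-1},{"rot":[-0.9,0,0],"travel":[0,0,0],"jaw":-1},{"rot":[-0.9,0,0],"travel":[0,0,0],"jaw":-1},{"rot":[-0.9,0,0],"travel":[0,0,0],"jaw":-1}]'
python3 -c "
from h import *
plan([.616,.073,.2],-40)"
```

```text
time: 2.65
position: [0.5244, -0.0692, 0.1966]
tool_rot: [1.705, 0.789, -1.707]
ft_force: [-0.5, 0.3, 1.0]
grip_width: 1.0
t 2.65 p [ 0.5244 -0.0692  0.1966] F [-0.5  0.3  1. ] T [0.   0.   0.05] w 1.0 q [ 0.74  0.11 -0.7   1.73  0.07  1.33 -0.68]
X [-0.001 -0.    -1.   ] Y [ 0.762 -0.647 -0.   ] Z [-0.647 -0.762  0.001]
travel units [-0.012 -0.074 -0.559] dist 0.169 rows>= 4.0
jaw az -40.3 rx units -0.07
level rot units [-0.    0.01  0.  ]
```

```bash

python3 -m jog '[{"rot":[0,0,0],"travel":[0,-0.012,-0.11],"jaw":-1},{"rot":[0,0,0],"travel":[0,-0.012,-0.11],"jaw":-1},{"rot":[0,0,0],"travel":[0,-0.012,-0.11],"jaw":-1},{"rot":[0,0,0],"travel":[0,-0.012,-0.11],"jaw":-1},{"rot":[0,0,0],"travel":[0,-0.023,-0.11],"jaw":-0.5},{"rot":[0,0,0],"travel":[0,0,0],"jaw":-0.5},{"rot":[0,0,0],"travel":[0,0,0],"jaw":-0.5}]'
python3 -c "
from h import *
plan([.611,.073,.2],-40)
snap('wrist','w2');snap('top','top2',(140,60,340,210),4);snap('scene','s2',(160,170,320,290),4)"
```

```text
time: 3.35
position: [0.6154, 0.071, 0.1962]
tool_rot: [1.706, 0.789, -1.708]
ft_force: [-0.6, -0.7, -0.4]
grip_width: 0.816
t 3.35 p [0.6154 0.071  0.1962] F [-0.6 -0.7 -0.4] T [-0.09 -0.04  0.02] w 0.816 q [ 0.45  0.35 -0.77  1.51  0.24  1.38 -1.04]
X [-0.001 -0.    -1.   ] Y [ 0.761 -0.648 -0.001] Z [-0.648 -0.761  0.001]
travel units [-0.013 -0.016  0.005] dist 0.006 rows>= 1.0
jaw az -40.4 rx units -0.08
level rot units [-0.    0.01  0.01]
```

View pics/w2.png

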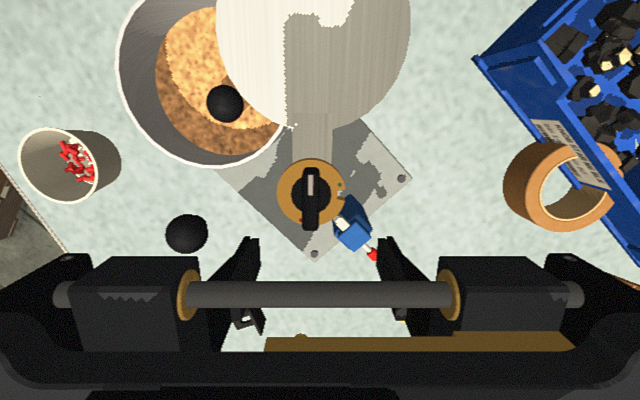

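View pics/s2.png

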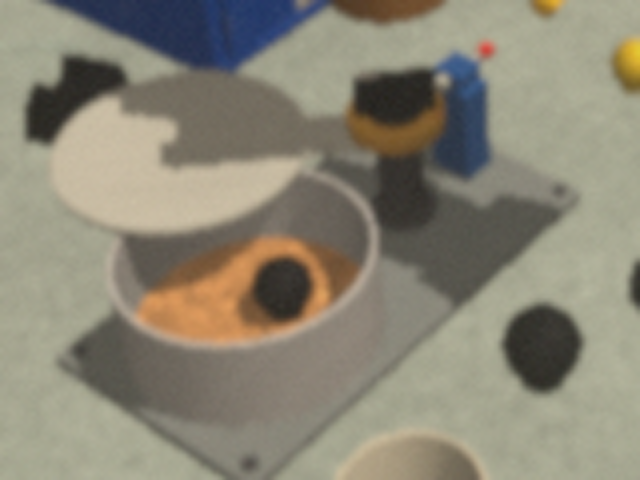

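```bash
python3 - <<'E'
from h import *
im=cv2.imread('pics/w2_raw.png')
cv2.imwrite('pics/c.png',cv2.resize(im[130:270,230:410],None,fx=4,fy=4,interpolation=cv2.INTER_CUBIC))
s=ctrl.get_state()
print([w2pix('wrist',[.611,.073,z],s).round(1) for z in (.1,.12,.13)])
E
```

```text
[array([312.1, 195.5]), array([311.7, 201.6]), array([311.5, 205. ])]
```

View pics/c.png

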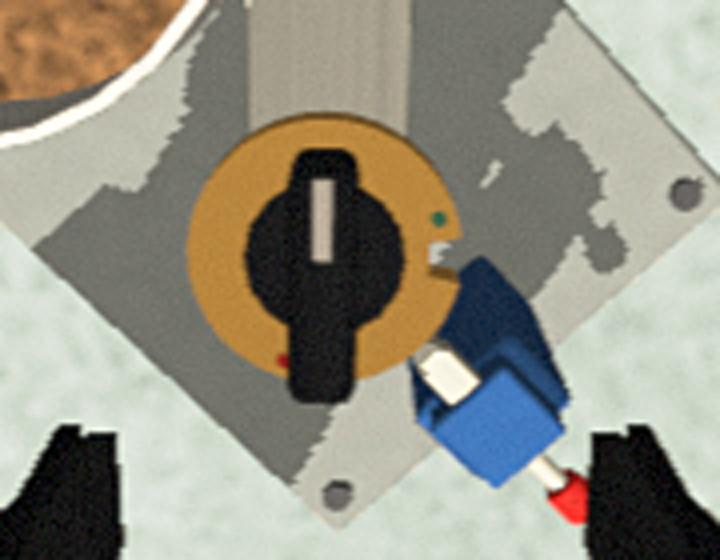

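```bash

python3 -m jog '[{"rot":[0,0,0],"travel":[0,-0.02,-0.006],"jaw":0.1},{"rot":[0,0,0],"travel":[0,0,0],"jaw":0.1},{"rot":[0,0,0],"travel":[0,0,0],"jaw":0.1},{"rot":[0,0,0],"travel":[0.08,0,0],"jaw":0.1},{"rot":[0,0,0],"travel":[0.08,0,0],"jaw":0.1},{"rot":[0,0,0],"travel":[0.06,0,0],"jaw":0.1},{"rot":[0,0,0],"travel":[0.04,0,0],"jaw":0.1},{"rot":[0,0,0],"travel":[0,0,0],"jaw":0.1}]'
python3 -c "
from h import *
plan([.613,.0755,.105],-40)
snap('wrist','w3',(220,60,420,210),4);snap('top','top2',(140,60,340,210),4);snap('scene','s3',(160,170,320,290),4)"
```

```text
time: 4.3
position: [0.6113, 0.0756, 0.1171]
tool_rot: [1.705, 0.788, -1.711]
ft_force: [0.5, -0.4, 0.5]
grip_width: 0.457
t 4.3 p [0.6113 0.0756 0.1171] F [ 0.5 -0.4  0.5] T [-0.05  0.03 -0.03] w 0.457 q [ 0.43  0.4  -0.75  1.62  0.28  1.24 -1.08]
X [-0.003 -0.    -1.   ] Y [ 0.76  -0.649 -0.002] Z [-0.649 -0.76   0.002]
travel units [ 0.04   0.005 -0.004] dist 0.012 rows>= 1.0
jaw az -40.5 rx units -0.1
level rot units [-0.    0.03  0.02]
```

View pics/w3.png

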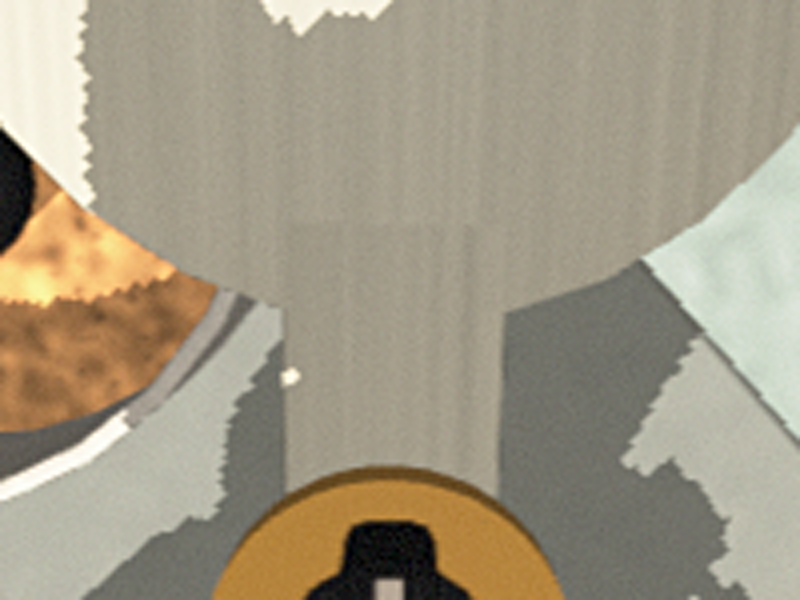

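View pics/s3.png

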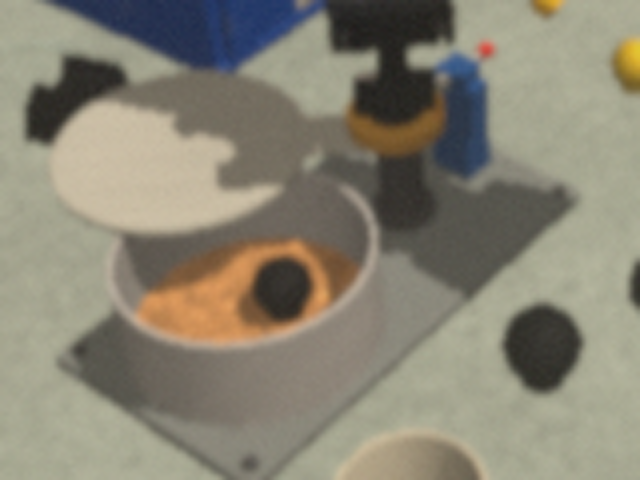

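```bash
python3 - <<'E'
from h import *
im=cv2.imread('pics/w3_raw.png')
cv2.imwrite('pics/c.png',cv2.resize(im[150:300,220:420],None,fx=4,fy=4,interpolation=cv2.INTER_CUBIC))
E
```

```text
(no output)
```

View pics/c.png

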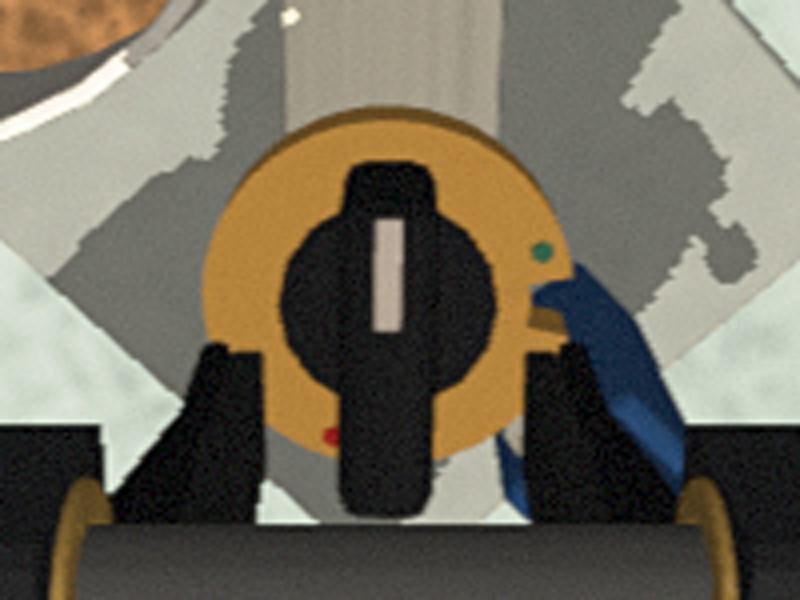

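```bash
python3 - <<'E'
from h import *
s=ctrl.get_state()
print(w2pix('wrist',[.6113,.0756,.102],s), w2pix('wrist',[.6113+.0065,.0756+.0076,.102],s))
E
```

```text
[317.30501513 228.34445394] [317.30792523 215.82750866]
```

```bash
python3 - <<'E'
from h import *
from scipy.optimize import least_squares
im=cv2.imread('pics/w3_raw.png');s=ctrl.get_state()
h=cv2.cvtColor(im,cv2.COLOR_BGR2HSV);print(h[185,290],h[177,317])
m=cv2.inRange(h,(10,120,140),(30,255,255));m[:, :265]=0;m[:,370:]=0;m[:170]=0;m[270:]=0
pts=np.argwhere(m)[:,::-1].astype(float)
# boundary points: extreme per angle about center
c=np.array([317,226.]);a=np.arctan2(*(pts-c).T[::-1]);r=np.hypot(*(pts-c).T)
B=[]
for k in np.radians(np.arange(-180,180,4)):
    w=np.abs((a-k+np.pi)%(2*np.pi)-np.pi)<.04
    if w.any():
        i=np.argmax(np.where(w,r,0)); 
        B.append(pts[i])
B=np.array(B)
for z in (.099,.101,.103,.105):
    W=np.array([pix2w('wrist',*b,z,s)[:2] for b in B])
    f=lambda p:np.hypot(*(W-p[:2]).T)-p[2]
    o=least_squares(f,[.612,.076,.034],loss='soft_l1',f_scale=.0005);print(z,o.x.round(4),np.median(abs(o.fun)))
E
```

```text
[ 18 163  91] [ 18 168 103]
0.099 [0.6121 0.0774 0.0347] 0.0002364599309710308
0.101 [0.6126 0.0781 0.0343] 0.0002365500750681343
0.103 [0.6132 0.0787 0.034 ] 0.00023663663908173038
0.105 [0.6137 0.0793 0.0337] 0.00023671891786496146
```

```bash

python3 -m jog '[{"rot":[0,0,0],"travel":[0.015,-0.002,-0.012],"jaw":0.1},{"rot":[0,0,0],"travel":[0.015,0,0],"jaw":0.1},{"rot":[0,0,0],"travel":[0,0,0],"jaw":0.6},{"rot":[0,0,0],"travel":[0,0,0],"jaw":1},{"rot":[0,0,0],"travel":[0,0,0],"jaw":1},{"rot":[0,0,0],"travel":[0,0,0],"jaw":1},{"rot":[0,0,0],"travel":[0,0,0],"jaw":1}]' 30
python3 -c "
from h import *
plan([.6132,.0787,.108],-40)"
python3 -m jog '[{"rot":[0.5,0,0],"travel":[0,0,0],"jaw":1},{"rot":[0.5,0,0],"travel":[0,0,0],"jaw":1},{"rot":[0.5,0,0],"travel":[0,0,0],"jaw":1},{"rot":[0.5,0,0],"travel":[0,0,0],"jaw":1}]'
python3 -c "
from h import *
plan([.6132,.0787,.108],-85)"
```

```text
time: 5.15
position: [0.6144, 0.0792, 0.1099]
tool_rot: [1.708, 0.787, -1.708]
ft_force: [-0.2, -1.1, -0.1]
grip_width: 0.083
t 5.15 p [0.6144 0.0792 0.1099] F [-0.2 -1.1 -0.1] T [-0.04 -0.03  0.  ] w 0.083 q [ 0.43  0.41 -0.75  1.62  0.29  1.23 -1.09]
X [ 0. -0. -1.] Y [ 0.76  -0.649  0.   ] Z [-0.649 -0.76  -0.   ]
travel units [ 0.006 -0.002  0.004] dist 0.002 rows>= 1.0
jaw az -40.5 rx units -0.1
level rot units [ 0. -0. -0.]
time: 5.55
position: [0.6143, 0.0792, 0.1099]
tool_rot: [1.823, 0.653, -1.823]
ft_force: [0.2, -0.4, 0.5]
grip_width: 0.007
t 5.55 p [0.6143 0.0792 0.1099] F [ 0.2 -0.4  0.5] T [-0.05 -0.04 -0.02] w 0.007 q [ 0.4   0.4  -0.72  1.62  0.28  1.23 -1.25]
X [ 0. -0. -1.] Y [ 0.635 -0.773  0.   ] Z [-0.773 -0.635 -0.   ]
travel units [ 0.006 -0.001  0.004] dist 0.002 rows>= 1.0
jaw az -50.6 rx units 6.88
level rot units [ 0. -0. -0.]
```

```bash
python3 -c "
from h import *
s=snap('wrist','w4',(220,130,420,280),4);snap('scene','s4',(160,170,320,290),4)
print(w2pix('wrist',s['position'],s))"
```

```text
[318.84834713 236.03269756]
```

View pics/w4.png

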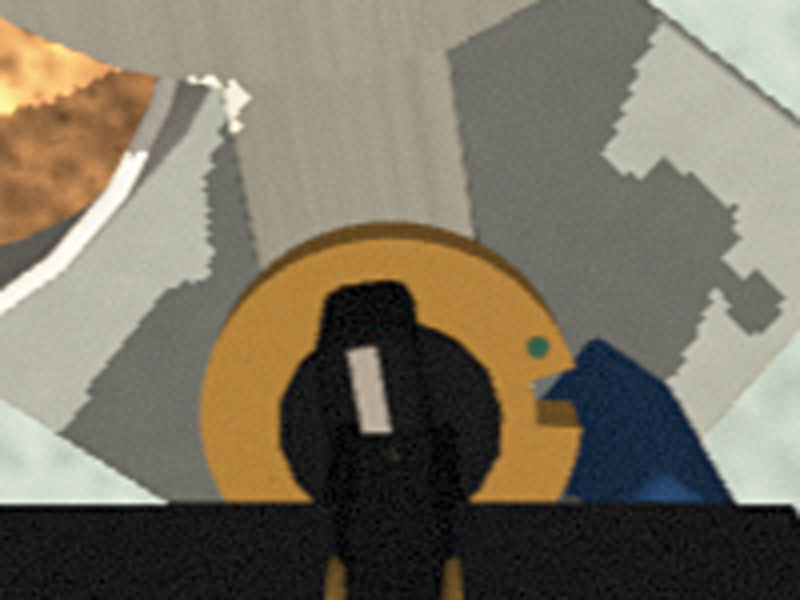

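View pics/s4.png

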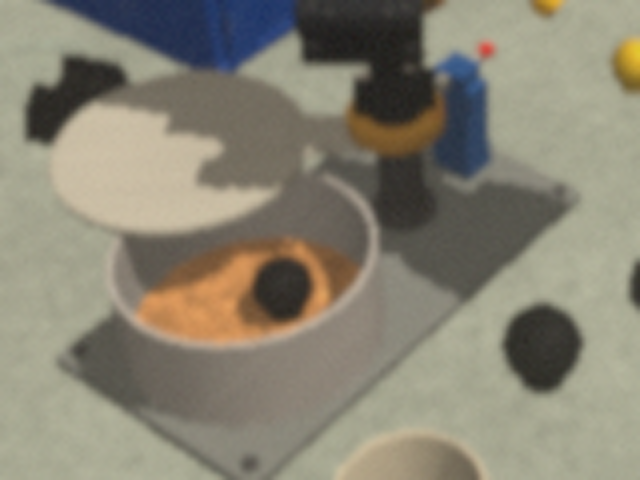

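```bash
python3 - <<'E'
from h import *
def S(p,r): return dict(position=np.array(p),tool_rot=np.array(r))
s2=S([.6154,.071,.1962],[1.706,.789,-1.708]); s3=S([.6113,.0756,.1171],[1.705,.788,-1.711])
for n,a,b in [('green',(339.5,184.5),(355.5,213)),('red',(301,220),(302.75,259)),('white',(310.5,185),(317,218.75)),('barnear',(310.5,230.5),(317,280)),('barfar',(310.5,167.3),(317.2,190.3))]:
    print(n,tri([('wrist',*a,s2),('wrist',*b,s3)]).round(4))
E
```

```text
green [0.6391 0.0673 0.1029]
red [0.5857 0.064  0.1032]
white [0.6228 0.0908 0.1332]
barnear [0.5954 0.0589 0.1355]
barfar [0.629  0.0986 0.1041]
```

```bash
python3 - <<'E'
from h import *
for z in (.08,.103,.11,.133,.16): 
    q=w2pix('scene',[.6132,.0787,z]); print(z,q,(q-[160,170])*4)
im=cv2.imread('pics/s4_raw.png');cv2.imwrite('pics/c.png',cv2.resize(im[170:230,220:300],None,fx=10,fy=10,interpolation=cv2.INTER_CUBIC))
im=cv2.imread('pics/w4_raw.png');cv2.imwrite('pics/c2.png',im)
E
```

```text
0.08 [258.00490444 203.71033441] [392.01961778 134.84133763]
0.103 [257.40413572 197.21331071] [389.61654286 108.85324284]
0.11 [257.21807382 195.2011412 ] [388.87229529 100.80456479]
0.133 [256.59581661 188.47172987] [386.38326642  73.88691949]
0.16 [255.84325741 180.33316557] [383.37302964  41.33266229]
```

View pics/c.png

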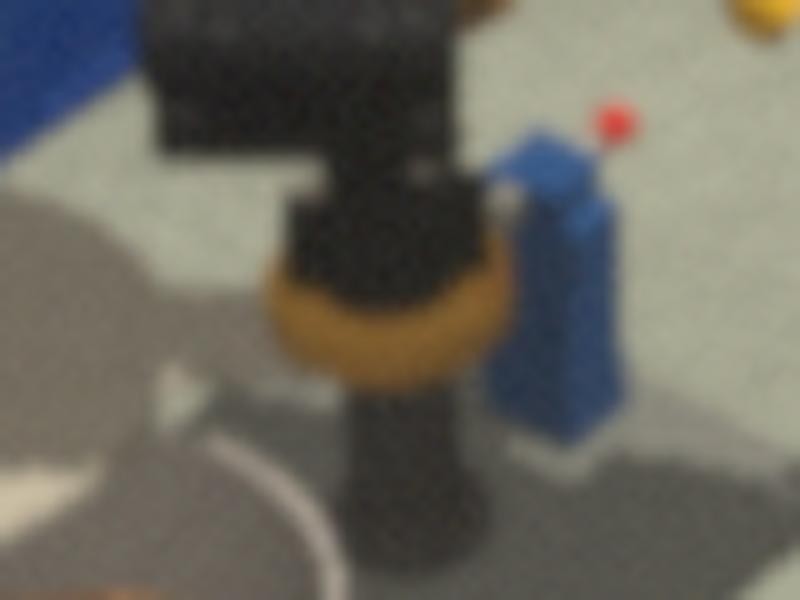

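View pics/c2.png

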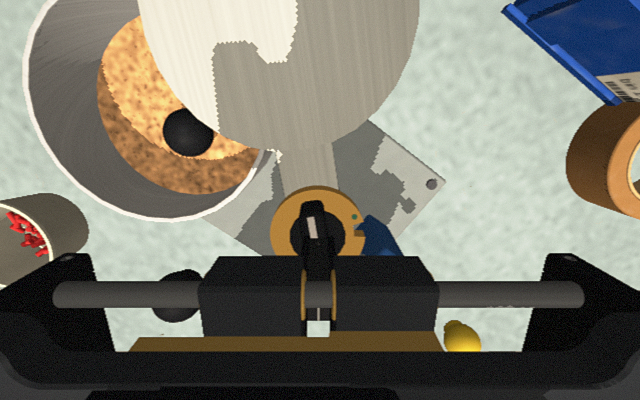

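```bash
python3 - <<'E'
from h import *
im=cv2.imread('pics/w4_raw.png')[190:345,240:400].astype(float)
im=np.clip(255*(im/255)**.45*1.3,0,255).astype(np.uint8)
cv2.imwrite('pics/c.png',cv2.resize(im,None,fx=4.5,fy=3.8,interpolation=cv2.INTER_CUBIC))
st()
E
```

```text
t 5.65 p [0.6144 0.0792 0.1099] F [0.3 0.2 0.5] T [-0.03 -0.05  0.  ] w 0.002 q [ 0.4   0.4  -0.72  1.62  0.28  1.23 -1.25]
X [ 0. -0. -1.] Y [ 0.636 -0.772  0.   ] Z [-0.772 -0.636 -0.   ]
```

View pics/c.png

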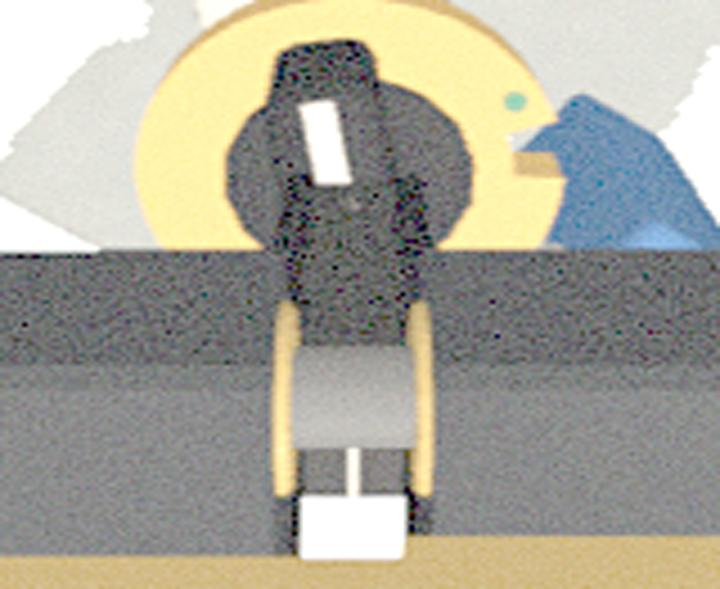

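```bash

python3 -m jog '[{"rot":[-1,0,0],"travel":[0,0,0],"jaw":0.1},{"rot":[-1,0,0],"travel":[0,0,0],"jaw":0.1},{"rot":[0,0,0],"travel":[0,0,0],"jaw":0.1},{"rot":[0,0,0],"travel":[0,0,0],"jaw":0.1},{"rot":[0,0,0],"travel":[0,0,0],"jaw":0.1},{"rot":[0,0,0],"travel":[0.015,0,0],"jaw":0.1},{"rot":[0,0,0],"travel":[0,0,0],"jaw":0.1}]' 30
python3 -m jog '[{"rot":[0,0,0],"travel":[0,0,0],"jaw":1},{"rot":[0,0,0],"travel":[0,0,0],"jaw":1},{"rot":[0,0,0],"travel":[0,0,0],"jaw":1},{"rot":[0,0,0],"travel":[0,0,0],"jaw":1}]'
python3 -c "
from h import *
plan([.6132,.0787,.108],-40)
"
```

```text
time: 6.35
position: [0.6138, 0.079, 0.1046]
tool_rot: [1.707, 0.787, -1.709]
ft_force: [-0.1, 0.2, 0.1]
grip_width: 0.44
time: 6.75
position: [0.6136, 0.08, 0.1053]
tool_rot: [1.707, 0.789, -1.709]
ft_force: [0.6, -2.1, 2.1]
grip_width: 0.176
t 6.75 p [0.6136 0.08   0.1053] F [ 0.6 -2.1  2.1] T [-0.98 -0.43 -0.08] w 0.176 q [ 0.42  0.41 -0.75  1.62  0.29  1.22 -1.09]
X [-0.002  0.001 -1.   ] Y [ 0.761 -0.649 -0.002] Z [-0.649 -0.761  0.   ]
travel units [-0.009  0.002  0.004] dist 0.003 rows>= 1.0
jaw az -40.5 rx units -0.1
level rot units [-0.    0.    0.02]
```

```bash
python3 - <<'E'
from h import *
s=snap('wrist','w5');snap('scene','s5',(210,150,310,230),8)
im=cv2.imread('pics/w5_raw.png')[170:345,230:410].astype(float)
im=np.clip(255*(im/255)**.45*1.3,0,255).astype(np.uint8)
cv2.imwrite('pics/c.png',cv2.resize(im,None,fx=4,fy=3.4,interpolation=cv2.INTER_CUBIC))
st()
E
```

```text
t 6.85 p [0.6136 0.0799 0.1054] F [-2.   1.4  1.4] T [ 0.27  0.53 -0.08] w 0.177 q [ 0.42  0.41 -0.75  1.62  0.29  1.22 -1.09]
X [-0.001  0.    -1.   ] Y [ 0.761 -0.649 -0.001] Z [-0.649 -0.761  0.   ]
```

View pics/c.png

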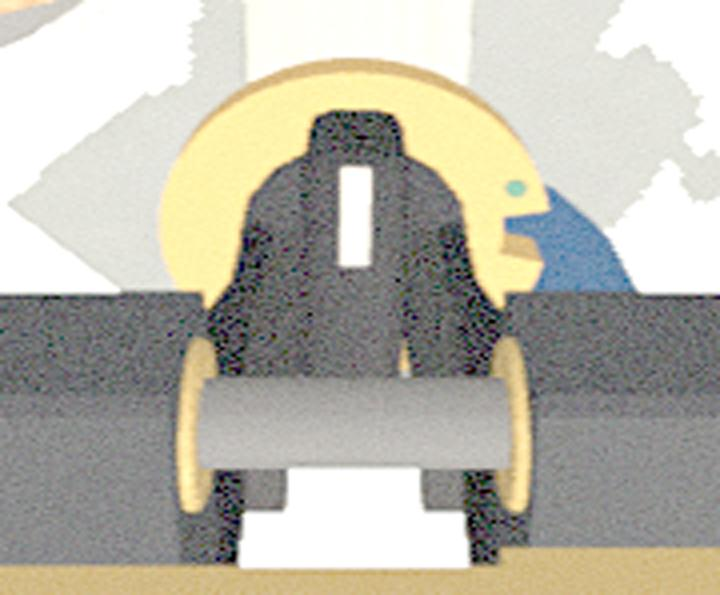

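View pics/s5.png

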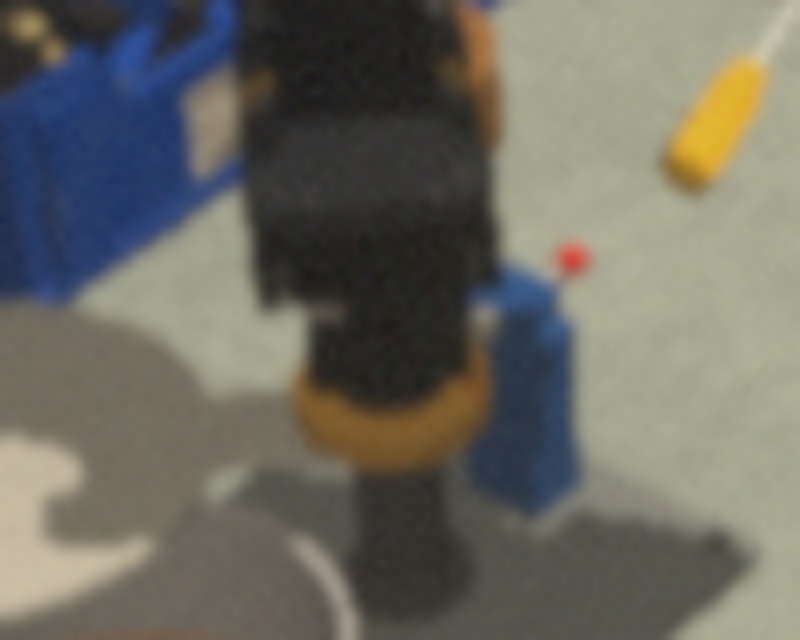

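```bash

python3 -m jog '[{"rot":[0.5,0,0],"travel":[0,0,0],"jaw":1},{"rot":[0.5,0,0],"travel":[0,0,0],"jaw":1},{"rot":[0.5,0,0],"travel":[0,0,0],"jaw":1},{"rot":[0.5,0,0],"travel":[0,0,0],"jaw":1}]'
python3 - <<'E'
from h import *
s=snap('wrist','w6')
im=cv2.imread('pics/w6_raw.png')[100:345,150:480]
cv2.imwrite('pics/c.png',cv2.resize(im,None,fx=2.4,fy=2.4,interpolation=cv2.INTER_CUBIC))
st()
E
```

```text
time: 7.25
position: [0.614, 0.0796, 0.1054]
tool_rot: [1.823, 0.654, -1.824]
ft_force: [-1.9, 0.6, 0.6]
grip_width: 0.176
t 7.3 p [0.6139 0.0795 0.1053] F [-1.8  0.1  1.2] T [ 0.19  0.42 -0.05] w 0.173 q [ 0.4   0.4  -0.72  1.63  0.28  1.22 -1.26]
X [-0.001  0.    -1.   ] Y [ 0.634 -0.773 -0.   ] Z [-0.773 -0.634  0.   ]
```

View pics/c.png

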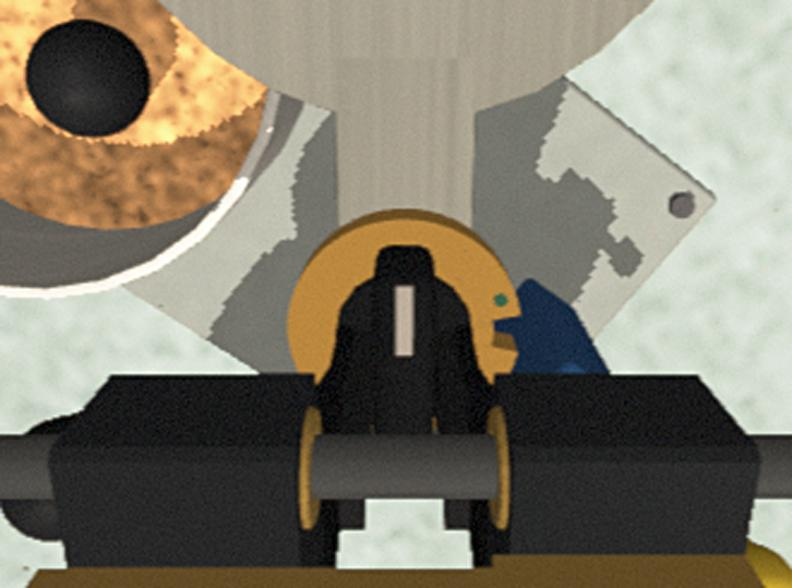

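```bash

python3 -m jog '[{"rot":[0.8,0,0],"travel":[0,0,0],"jaw":1},{"rot":[0.8,0,0],"travel":[0,0,0],"jaw":1},{"rot":[0.8,0,0],"travel":[0,0,0],"jaw":1},{"rot":[0.8,0,0],"travel":[0,0,0],"jaw":1},{"rot":[0.8,0,0],"travel":[0,0,0],"jaw":1},{"rot":[0.8,0,0],"travel":[0,0,0],"jaw":1},{"rot":[0.8,0,0],"travel":[0,0,0],"jaw":1},{"rot":[0,0,0],"travel":[0,0,0],"jaw":1}]'
python3 - <<'E'
from h import *
s=snap('wrist','w7')
im=cv2.imread('pics/w7_raw.png')[100:345,150:480]
cv2.imwrite('pics/c.png',cv2.resize(im,None,fx=2.4,fy=2.4,interpolation=cv2.INTER_CUBIC))
st();snap('top','top3')
E
```

```text
time: 8.1
position: [0.6145, 0.0783, 0.1054]
tool_rot: [2.116, 0.211, -2.115]
ft_force: [-1.0, -1.2, 0.1]
grip_width: 0.175
t 8.15 p [0.6145 0.0783 0.1053] F [-0.7 -2.   1.7] T [-0.26  0.17 -0.4 ] w 0.172 q [ 0.34  0.38 -0.63  1.63  0.24  1.21 -1.71]
X [ 0.    -0.001 -1.   ] Y [ 0.2   -0.98   0.001] Z [-0.98 -0.2   0.  ]
```

View pics/c.png

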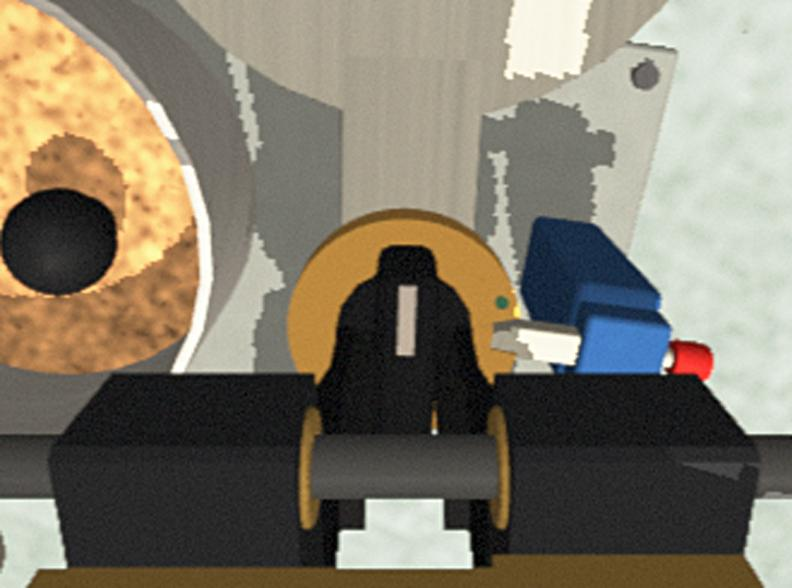

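View pics/w7.png

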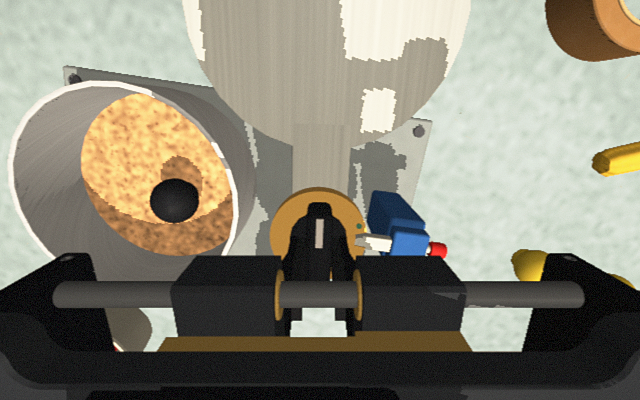

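View pics/top3.png

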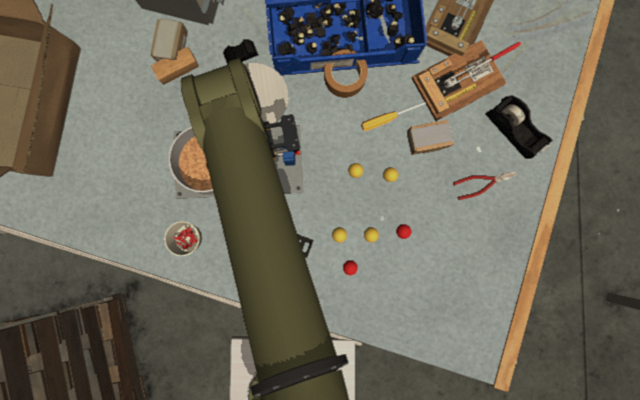

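```bash

python3 -m jog '[{"rot":[0.5,0,0],"travel":[0,0,0],"jaw":1},{"rot":[0.5,0,0],"travel":[0,0,0],"jaw":1},{"rot":[0,0,0],"travel":[0,0,0],"jaw":1}]'
python3 - <<'E'
from h import *
st()
E
python3 -m jog '[{"rot":[0,0,0],"travel":[0,0,0],"jaw":0.4},{"rot":[0,0,0],"travel":[0,0,0],"jaw":0.2},{"rot":[0,0,0],"travel":[0,0,0],"jaw":0.1},{"rot":[0,0,0],"travel":[-0.05,0,0],"jaw":0.1},{"rot":[0,0,0],"travel":[-0.14,0,0],"jaw":0.1},{"rot":[0,0,0],"travel":[-0.14,0,0],"jaw":0.1},{"rot":[0,0,0],"travel":[-0.05,0,0],"jaw":0.1}]'
python3 - <<'E'
from h import *
st();snap('wrist','w8')
E
```

```text
time: 8.5
position: [0.6145, 0.0781, 0.1053]
tool_rot: [2.162, 0.122, -2.162]
ft_force: [-0.7, -2.4, 0.4]
grip_width: 0.176
t 8.5 p [0.6145 0.0781 0.1053] F [-0.7 -2.4  0.4] T [-0.57  0.18 -0.22] w 0.176 q [ 0.33  0.38 -0.62  1.63  0.23  1.21 -1.8 ]
X [ 0.    -0.001 -1.   ] Y [ 0.114 -0.994  0.001] Z [-0.994 -0.114  0.   ]
time: 9.2
position: [0.6167, 0.0806, 0.2256]
tool_rot: [2.172, 0.125, -2.154]
ft_force: [0.5, 0.4, 0.5]
grip_width: 0.449
t 9.2 p [0.6167 0.0806 0.2256] F [0.5 0.4 0.5] T [ 0.04 -0.08 -0.02] w 0.449 q [ 0.34  0.3  -0.64  1.47  0.18  1.42 -1.76]
X [ 0.008  0.001 -1.   ] Y [ 0.114 -0.993 -0.   ] Z [-0.993 -0.114 -0.008]
```

View pics/w8.png

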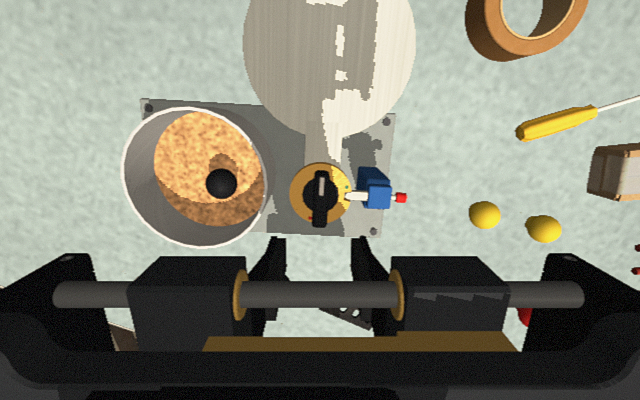

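```bash
cat >> h.py <<'E'
def blob(im,lo,hi,amin=100):
    h=cv2.cvtColor(im,cv2.COLOR_BGR2HSV); m=cv2.inRange(h,lo,hi); n,l,a,c=cv2.connectedComponentsWithStats(m)
    return [(c[i],a[i]) for i in range(1,n) if a[i,4]>amin]
E
python3 - <<'E'
from h import *
s=ctrl.get_state();im=cv2.imread('pics/w8_raw.png')
p=[pix2w('wrist',u,v,.084,s) for u,v in [(122,180),(267,185),(160,113),(165,242),(240,130),(130,218)]]
W=np.array(p)[:,:2]
from scipy.optimize import least_squares
o=least_squares(lambda q:np.hypot(*(W-q[:2]).T)-q[2],[.6,.22,.08]);print('can',o.x.round(4),o.fun.round(4))
K=np.array([.6132,.0787]);d=o.x[:2]-K;print(np.linalg.norm(d),np.degrees(np.arctan2(d[1],d[0])))
for c,a in blob(im[90:260,120:280],(0,0,0),(180,255,45),100): print('blk',c+[120,90],a,pix2w('wrist',*(c+[120,90]),.043,s).round(4))
for c,a in blob(im,(18,120,100),(34,255,255),200): print('y',c.round(1),a[2:],pix2w('wrist',*c,.023,s).round(4))
cv2.imwrite('pics/c.png',cv2.resize(im[85:260,110:280],None,fx=4,fy=3.4,interpolation=cv2.INTER_CUBIC))
E
```

```text
can [0.5998 0.2229 0.0847] [-0.0033 -0.0005  0.0001 -0.002   0.0009  0.0049]
0.14484201743831654 95.30838442451318
blk [220.992  182.5648] [ 86  79  31  29 625] [0.5963 0.2045 0.043 ]
blk [272.51027397 249.86986301] [141 147  19  23 292] [0.5084 0.132  0.043 ]
blk [201.49612403 258.00775194] [ 38 167  87   3 258] [0.4846 0.2297 0.043 ]
y [555.6 122.3] [  78   37 1453] [ 0.7192 -0.2135  0.023 ]
y [223.  136.9] [ 36  39 263] [0.6522 0.2092 0.023 ]
y [322.1 189.1] [  63   59 1202] [0.5973 0.0731 0.023 ]
y [485.2 215.2] [ 31  27 624] [ 0.5858 -0.1594  0.023 ]
y [545.4 229.3] [ 31  27 640] [ 0.5747 -0.2508  0.023 ]
y [237.7 296.4] [ 14  49 306] [0.4133 0.1819 0.023 ]
```

View pics/c.png

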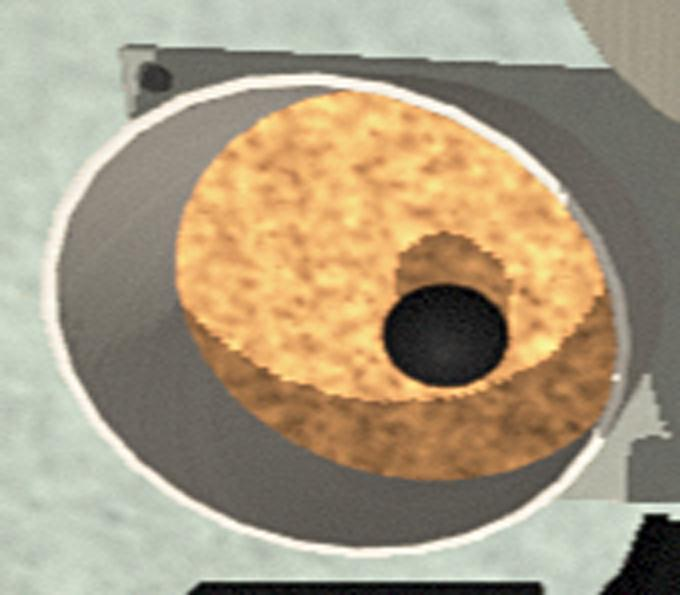

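```bash
python3 - <<'E'
from h import *
s,M=st()
snap('scene','s8',(190,80,330,200),5.5)
for dx in (0,-.02,-.04):
  for y in (-.02,.02):
    q=w2pix('scene',s['position']+M[:,0]*dx+M[:,1]*y); print(dx,y,((q-[190,80])*5.5).round())
im=cv2.imread('pics/w8_raw.png')
a=pix2w('wrist',243,45,.0885,s);b=pix2w('wrist',415,45,.0885,s);print('shutter width',np.linalg.norm(a-b))
E
```

```text
t 9.25 p [0.6171 0.0805 0.2263] F [1.7 0.5 1.6] T [ 0.09 -0.1  -0.  ] w 0.448 q [ 0.34  0.3  -0.64  1.47  0.18  1.42 -1.76]
X [ 0.01   0.001 -1.   ] Y [ 0.114 -0.993  0.   ] Z [-0.993 -0.114 -0.01 ]
0 -0.02 [314. 454.]
0 0.02 [370. 415.]
-0.02 -0.02 [311. 416.]
-0.02 0.02 [367. 378.]
-0.04 -0.02 [307. 378.]
-0.04 0.02 [364. 341.]
shutter width 0.17049384252950797
```

View pics/s8.png

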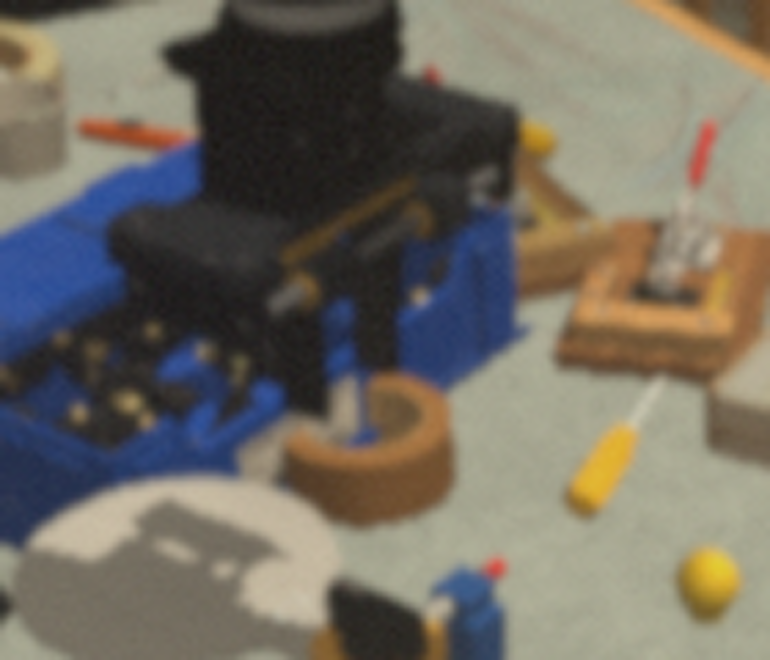

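```bash

R8='x'
python3 -m jog '[{"rot":[-1,0,0],"travel":[0,0,0],"jaw":-0.4},{"rot":[-1,0,0],"travel":[0,0,0],"jaw":-0.4},{"rot":[-1,0,0],"travel":[0,0,0],"jaw":-0.4},{"rot":[-1,0,0],"travel":[0,0,0],"jaw":-0.4},{"rot":[-1,0,0],"travel":[0,0,0],"jaw":-0.4},{"rot":[-1,0,0],"travel":[0,0,0],"jaw":-0.4},{"rot":[-1,0,0],"travel":[0,0,0],"jaw":-0.4},{"rot":[-1,0,0],"travel":[0,0,0],"jaw":-0.4}]' 20
python3 -m jog '[{"rot":[-1,0,0],"travel":[0,0,0],"jaw":-0.4},{"rot":[-1,0,0],"travel":[0,0,0],"jaw":-0.4},{"rot":[-1,0,0],"travel":[0,0,0],"jaw":-0.4},{"rot":[-1,0,0],"travel":[0,0,0],"jaw":-0.4},{"rot":[-1,0,0],"travel":[0,0,0],"jaw":-0.4},{"rot":[-1,0,0],"travel":[0,0,0],"jaw":-0.4},{"rot":[-1,0,0],"travel":[0,0,0],"jaw":-0.4},{"rot":[-1,0,0],"travel":[0,0,0],"jaw":-0.4}]'
python3 -c "
from h import *
plan([.5963,.2045,.2],5)"
```

```text
time: 10.1
position: [0.6133, 0.0791, 0.2175]
tool_rot: [1.738, 0.753, -1.743]
ft_force: [-0.5, 0.5, -0.2]
grip_width: 0.694
time: 10.9
position: [0.6134, 0.0791, 0.2175]
tool_rot: [1.249, 1.184, -1.253]
ft_force: [-0.2, 1.0, -0.7]
grip_width: 0.696
t 10.9 p [0.6134 0.0791 0.2175] F [-0.2  1.  -0.7] T [-0.09 -0.05 -0.  ] w 0.696 q [ 0.49  0.36 -0.85  1.48  0.27  1.43 -0.42]
X [-0.003 -0.    -1.   ] Y [ 0.998 -0.057 -0.003] Z [-0.057 -0.998  0.   ]
travel units [ 0.059 -0.08  -0.414] dist 0.128 rows>= 3.0
jaw az -3.3 rx units -1.65
level rot units [-0.    0.    0.03]
```

```bash

python3 -m jog '[{"rot":[0,0,0],"travel":[0,-0.02,-0.104],"jaw":-0.4},{"rot":[0,0,0],"travel":[0,-0.02,-0.104],"jaw":-0.4},{"rot":[0,0,0],"travel":[0,-0.02,-0.104],"jaw":-0.4},{"rot":[0,0,0],"travel":[0,-0.02,-0.104],"jaw":-0.4},{"rot":[0,0,0],"travel":[0.04,0,0],"jaw":-0.4},{"rot":[0,0,0],"travel":[0.04,0,0],"jaw":-0.4}]'
python3 -c "
from h import *
s,M=st();snap('wrist','w9')
im=cv2.imread('pics/w9_raw.png')
print(w2pix('wrist',[.5963,.2045,.043],s))
for c,a in blob(im[60:255,180:460],(0,0,0),(180,255,50),150): print('blk',c+[180,60],a,pix2w('wrist',*(c+[180,60]),.043,s).round(4))
"
```

```text
time: 11.5
position: [0.597, 0.2061, 0.1936]
tool_rot: [1.251, 1.182, -1.253]
ft_force: [0.2, -1.2, 0.2]
grip_width: 0.7
t 11.5 p [0.597  0.2061 0.1936] F [ 0.2 -1.2  0.2] T [-0.09 -0.07  0.02] w 0.7 q [ 0.29  0.41 -0.88  1.48  0.31  1.4  -0.65]
X [-0.001 -0.001 -1.   ] Y [ 0.998 -0.058 -0.001] Z [-0.058 -0.998  0.001]
[317.72032585 184.12355259]
blk [316.45333333 183.37333333] [121 108  32  32 750] [0.5949 0.2055 0.043 ]
blk [201.07097458 241.35275424] [  0 167  41  28 944] [0.4458 0.139  0.043 ]
blk [257.2972973  246.65765766] [ 64 177  24  18 333] [0.5154 0.1277 0.043 ]
blk [378.98860399 246.37891738] [189 176  25  19 351] [0.6687 0.1192 0.043 ]
```

View pics/w9.png

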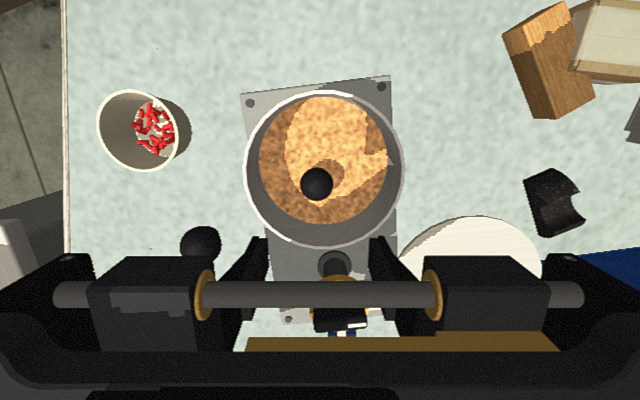

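```bash

python3 -m jog '[{"rot":[0,0,0],"travel":[0.1,-0.005,0.003],"jaw":-0.4},{"rot":[0,0,0],"travel":[0.1,0,0],"jaw":-0.4},{"rot":[0,0,0],"travel":[0.1,0,0],"jaw":-0.4},{"rot":[0,0,0],"travel":[0.1,0,0],"jaw":-0.4},{"rot":[0,0,0],"travel":[0.08,0,0],"jaw":-0.4},{"rot":[0,0,0],"travel":[0.06,0,0],"jaw":-0.4},{"rot":[0,0,0],"travel":[0.05,0,0],"jaw":-0.4},{"rot":[0,0,0],"travel":[0.04,0,0],"jaw":-0.4}]'
python3 -c "
from h import *
plan([.5955,.205,.003]);snap('scene','s9',(170,130,310,250),5)"
```

```text
time: 12.35
position: [0.5965, 0.2036, 0.0052]
tool_rot: [1.254, 1.179, -1.255]
ft_force: [1.0, 0.4, -0.3]
grip_width: 0.699
t 12.35 p [0.5965 0.2036 0.0052] F [ 1.   0.4 -0.3] T [-0.03 -0.04  0.03] w 0.699 q [ 0.24  0.57 -0.79  1.68  0.45  1.09 -0.75]
X [-0. -0. -1.] Y [ 0.998 -0.062 -0.   ] Z [-0.062 -0.998  0.   ]
travel units [ 0.007 -0.004 -0.005] dist 0.003 rows>= 1.0
level rot units [-0.    0.    0.01]
```

View pics/s9.png

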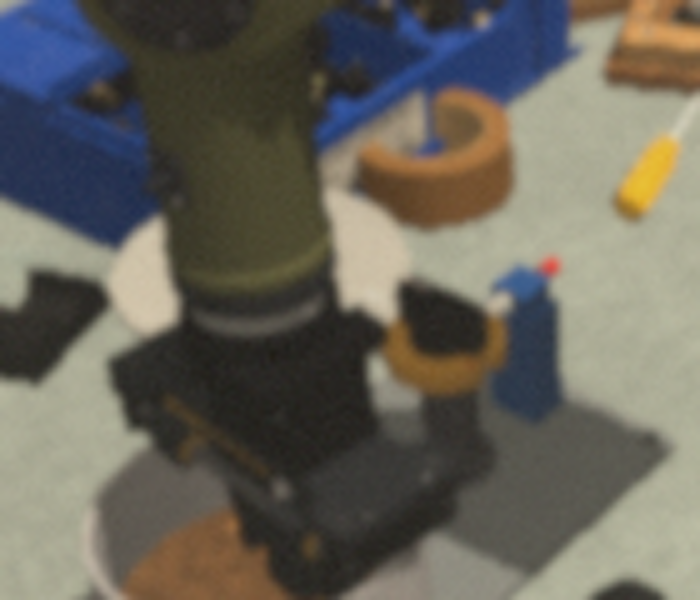

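```bash

python3 -m jog '[{"rot":[0,0,0],"travel":[0,-0.004,-0.005],"jaw":0},{"rot":[0,0,0],"travel":[0,0,0],"jaw":0.5},{"rot":[0,0,0],"travel":[0,0,0],"jaw":1},{"rot":[0,0,0],"travel":[0,0,0],"jaw":1},{"rot":[0,0,0],"travel":[0,0,0],"jaw":1},{"rot":[0,0,0],"travel":[0,0,0],"jaw":1}]' 15
python3 -c "
from h import *
plan([.407,.271,.22])"
```

```text
time: 13.0
position: [0.5958, 0.2065, 0.0073]
tool_rot: [1.255, 1.179, -1.253]
ft_force: [-1.3, -0.0, 5.4]
grip_width: 0.447
t 13.0 p [0.5958 0.2065 0.0073] F [-1.3 -0.   5.4] T [-0.03  0.17 -0.04] w 0.447 q [ 0.24  0.57 -0.79  1.68  0.45  1.09 -0.75]
X [ 0.001  0.    -1.   ] Y [ 0.998 -0.061  0.001] Z [-0.061 -0.998 -0.   ]
travel units [-0.71  -0.64  -0.177] dist 0.292 rows>= 6.0
level rot units [ 0.   -0.01 -0.02]
```

```bash

python3 -m jog '[{"rot":[0,0,0],"travel":[-0.03,0,0],"jaw":1},{"rot":[0,0,0],"travel":[-0.03,0,0],"jaw":1},{"rot":[0,0,0],"travel":[0,0,0],"jaw":1}]' 
python3 -c "
from h import *
plan([.407,.271,.22]);snap('wrist','w10')"
```

```text
time: 13.3
position: [0.5963, 0.2064, 0.0259]
tool_rot: [1.256, 1.178, -1.252]
ft_force: [0.8, 0.6, -1.9]
grip_width: 0.448
t 13.3 p [0.5963 0.2064 0.0259] F [ 0.8  0.6 -1.9] T [ 0.02 -0.08 -0.05] w 0.448 q [ 0.25  0.55 -0.81  1.67  0.43  1.11 -0.74]
X [ 0.002  0.001 -1.   ] Y [ 0.998 -0.061  0.002] Z [-0.061 -0.998 -0.001]
travel units [-0.648 -0.641 -0.177] dist 0.279 rows>= 6.0
level rot units [ 0.   -0.01 -0.03]
```

View pics/w10.png

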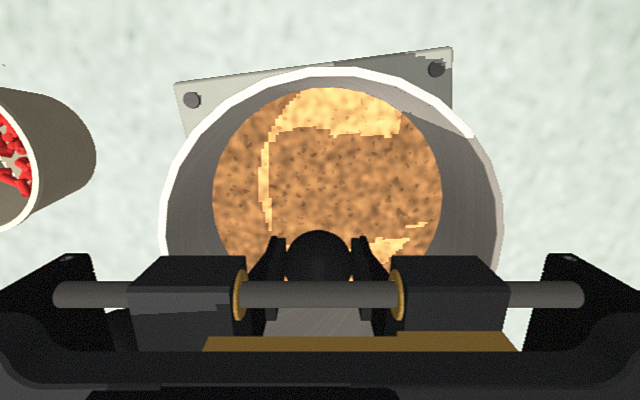

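```bash

python3 -m jog '[{"rot":[0,0,0],"travel":[-0.1,0,0],"jaw":1},{"rot":[0,0,0],"travel":[-0.15,0,0],"jaw":1},{"rot":[0,0,0],"travel":[-0.15,0,0],"jaw":1},{"rot":[0,0,0],"travel":[0,-0.107,-0.03],"jaw":1},{"rot":[0,0,0],"travel":[0,-0.107,-0.03],"jaw":1},{"rot":[0,0,0],"travel":[0,-0.107,-0.03],"jaw":1},{"rot":[0,0,0],"travel":[0,-0.107,-0.03],"jaw":1},{"rot":[0,0,0],"travel":[0,0,0],"jaw":1}]' 
python3 -c "
from h import *
s,M=st();snap('wrist','w11')
S=dict(position=np.array([.597,.2061,.1936]),tool_rot=np.array([1.251,1.182,-1.253]))
print(pix2w('wrist',138,130,.057,S))"
```

```text
time: 14.15
position: [0.4646, 0.2522, 0.1441]
tool_rot: [1.247, 1.182, -1.251]
ft_force: [0.2, -1.2, 0.1]
grip_width: 0.449
t 14.15 p [0.4646 0.2522 0.1441] F [ 0.2 -1.2  0.1] T [ 0.03 -0.07  0.01] w 0.449 q [ 0.34  0.2  -0.97  1.79  0.18  1.24 -0.74]
X [-0.001 -0.002 -1.   ] Y [ 0.999 -0.055 -0.001] Z [-0.055 -0.999  0.002]
[0.40845935 0.27868847 0.057     ]
```

View pics/w11.png

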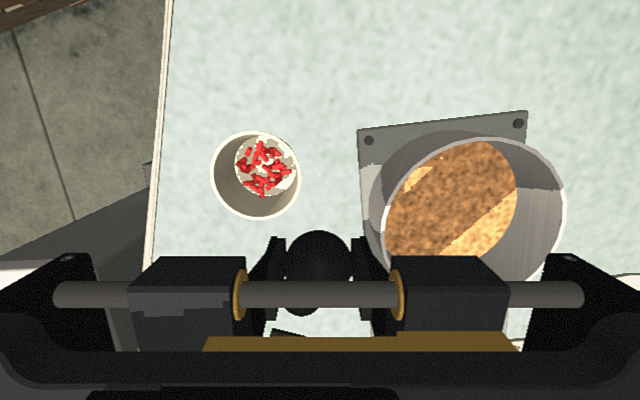

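```bash

python3 -c "
from h import *
t=pix2w('wrist',255.5,175,.057);print(t);t=t.copy();t[2]=.144;plan(t)"
```

```text
[0.40961809 0.27754212 0.057     ]
t 14.2 p [0.4674 0.2507 0.1444] F [ 0.2  0.  -0.7] T [-0.02 -0.12 -0.03] w 0.447 q [ 0.34  0.2  -0.97  1.79  0.18  1.24 -0.74]
X [ 0.001 -0.002 -1.   ] Y [ 0.998 -0.057  0.001] Z [-0.057 -0.998  0.002]
travel units [ 0.001 -0.197 -0.078] dist 0.064 rows>= 2.0
level rot units [ 0.    0.02 -0.01]
```

```bash

python3 -m jog '[{"rot":[0,0,0],"travel":[0,-0.1,-0.038],"jaw":1},{"rot":[0,0,0],"travel":[0,-0.098,-0.037],"jaw":1},{"rot":[0,0,0],"travel":[0,0,0],"jaw":1}]' 
python3 -c "
from h import *
plan([.4085,.276,.04]);snap('wrist','w12')"
```

```text
time: 14.5
position: [0.4084, 0.2778, 0.1443]
tool_rot: [1.25, 1.182, -1.251]
ft_force: [0.1, -0.5, -0.9]
grip_width: 0.45
t 14.5 p [0.4084 0.2778 0.1443] F [ 0.1 -0.5 -0.9] T [-0.06 -0.13  0.02] w 0.45 q [ 0.33  0.1  -1.02  1.87  0.09  1.22 -0.77]
X [-0.001 -0.001 -1.   ] Y [ 0.998 -0.056 -0.001] Z [-0.056 -0.998  0.001]
travel units [0.348 0.001 0.006] dist 0.104 rows>= 3.0
level rot units [-0.    0.01  0.01]
```

View pics/w12.png

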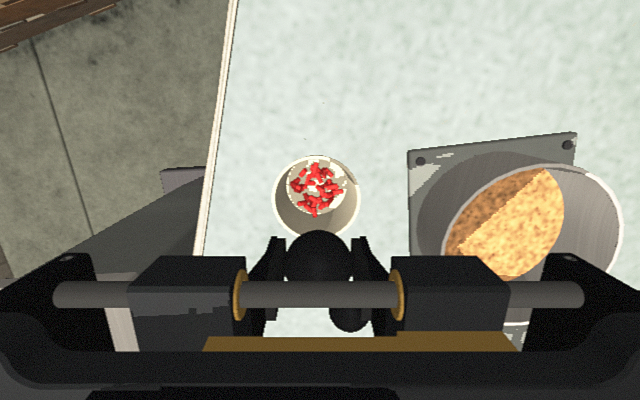

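```bash

python3 -m jog '[{"rot":[0,0,0],"travel":[0.1,0,0.006],"jaw":1},{"rot":[0,0,0],"travel":[0.1,0,0],"jaw":1},{"rot":[0,0,0],"travel":[0.08,0,0],"jaw":1},{"rot":[0,0,0],"travel":[0.05,0,0],"jaw":1},{"rot":[0,0,0],"travel":[0.02,0,0],"jaw":1},{"rot":[0,0,0],"travel":[0,0,0],"jaw":1}]' 
python3 -c "
from h import *
plan([.4085,.276,.04]);snap('scene','s12',(200,200,340,340),4)"
```

```text
time: 15.15
position: [0.4115, 0.2738, 0.0389]
tool_rot: [1.254, 1.181, -1.255]
ft_force: [-0.2, -0.5, 0.2]
grip_width: 0.447
t 15.15 p [0.4115 0.2738 0.0389] F [-0.2 -0.5  0.2] T [-0.01 -0.14  0.01] w 0.447 q [ 0.25  0.26 -0.98  1.98  0.25  1.03 -0.9 ]
X [-0.001  0.    -1.   ] Y [ 0.998 -0.061 -0.001] Z [-0.061 -0.998 -0.   ]
travel units [-0.004 -0.01  -0.007] dist 0.004 rows>= 1.0
level rot units [ 0.   -0.    0.01]
```

View pics/s12.png

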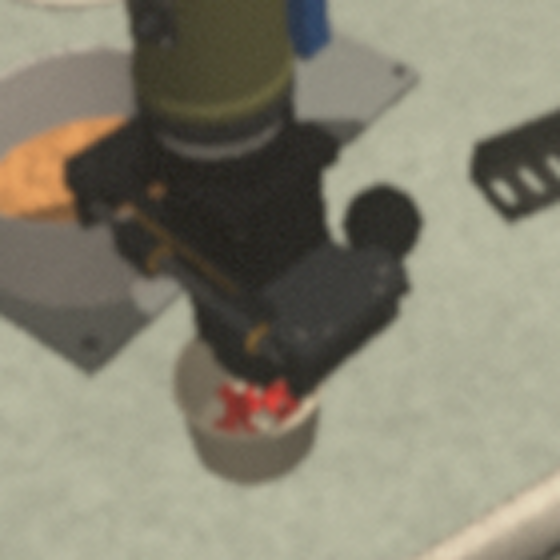

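```bash

python3 -m jog '[{"rot":[0,0,0],"travel":[0,-0.01,-0.007],"jaw":1},{"rot":[0,0,0],"travel":[0,0,0],"jaw":1},{"rot":[0,0,0],"travel":[0,0,0],"jaw":-0.3},{"rot":[0,0,0],"travel":[0,0,0],"jaw":-0.3},{"rot":[0,0,0],"travel":[0,0,0],"jaw":-0.3},{"rot":[0,0,0],"travel":[-0.1,0,0],"jaw":-0.4},{"rot":[0,0,0],"travel":[-0.15,0,0],"jaw":-0.4},{"rot":[0,0,0],"travel":[-0.15,0,0],"jaw":-0.4}]' 
python3 -c "
from h import *
s,M=st();snap('wrist','w13');snap('scene','s13',(200,170,480,360),2.8);snap('top','top13')"
```

```text
time: 16.0
position: [0.4077, 0.2762, 0.1603]
tool_rot: [1.253, 1.181, -1.255]
ft_force: [2.2, 0.0, 0.7]
grip_width: 0.695
t 16.0 p [0.4077 0.2762 0.1603] F [2.2 0.  0.7] T [-0.08 -0.28  0.02] w 0.695 q [ 0.36  0.07 -1.04  1.85  0.07  1.25 -0.75]
X [-0.002 -0.    -1.   ] Y [ 0.998 -0.06  -0.002] Z [-0.06  -0.998  0.   ]
```

View pics/w13.png

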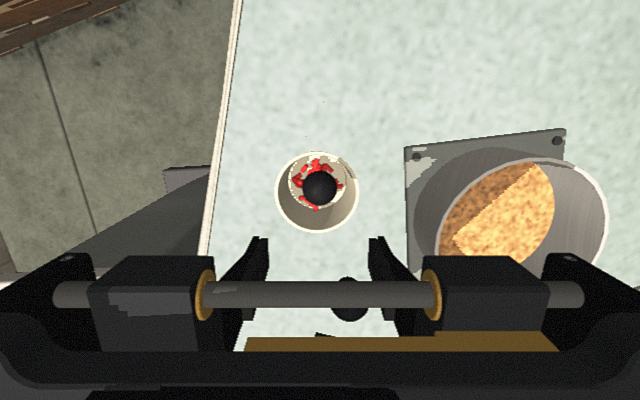

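View pics/top13.png

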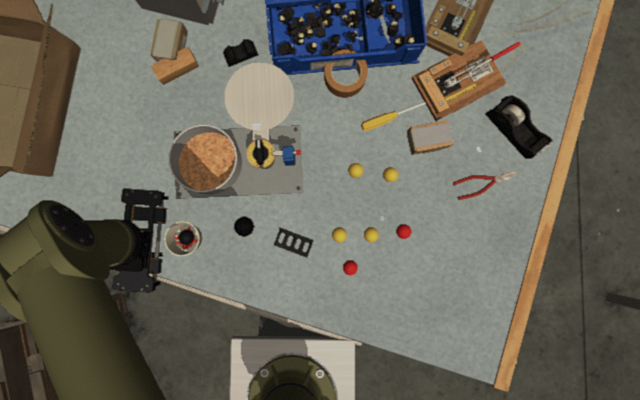

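View pics/s13.png

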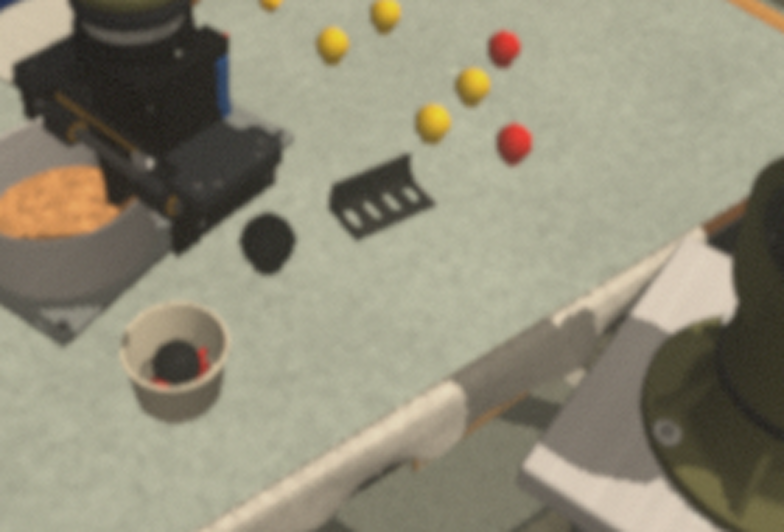

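```bash

python3 -c "
from h import *
plan([.585,-.16,.15],5)"
python3 - <<'E'
import numpy as np
a=np.radians(5.3);C=np.array([.5998,.223]);U=np.array([np.cos(a),np.sin(a)]);V=np.array([-np.sin(a),np.cos(a)])
for u,v in [(0,.048),(.034,0),(-.034,0),(0,-.048)]: print(u,v,(C+u*U+v*V).round(4))
E
```

```text
t 16.15 p [0.4105 0.2775 0.1624] F [ 0.6 -0.9  0.1] T [-0.04 -0.05  0.02] w 0.701 q [ 0.36  0.07 -1.04  1.85  0.07  1.25 -0.76]
X [ 0.006  0.001 -1.   ] Y [ 0.998 -0.061  0.006] Z [-0.061 -0.998 -0.002]
travel units [0.043 0.67  1.42 ] dist 0.471 rows>= 10.0
jaw az -3.5 rx units -1.7
level rot units [ 0.   -0.02 -0.07]
0 0.048 [0.5954 0.2708]
0.034 0 [0.6337 0.2261]
-0.034 0 [0.5659 0.2199]
0 -0.048 [0.6042 0.1752]
```

```bash

python3 -m jog '[{"rot":[0,0,0],"travel":[0,0.067,0.142],"jaw":-0.4},{"rot":[0,0,0],"travel":[0,0.067,0.142],"jaw":-0.4},{"rot":[0,0,0],"travel":[0,0.067,0.142],"jaw":-0.4},{"rot":[0,0,0],"travel":[0,0.067,0.142],"jaw":-0.4},{"rot":[0,0,0],"travel":[0,0.067,0.142],"jaw":-0.4},{"rot":[0,0,0],"travel":[0,0.067,0.142],"jaw":-0.4},{"rot":[0,0,0],"travel":[0,0.067,0.142],"jaw":-0.4},{"rot":[0,0,0],"travel":[0,0.067,0.142],"jaw":-0.4}]' 
python3 -m jog '[{"rot":[0,0,0],"travel":[0,0.067,0.142],"jaw":-0.4},{"rot":[0,0,0],"travel":[0,0.067,0.142],"jaw":-0.4},{"rot":[-0.85,0,0],"travel":[0.03,0,0],"jaw":-0.4},{"rot":[-0.85,0,0],"travel":[0,0,0],"jaw":-0.4},{"rot":[0,0,0],"travel":[0,0,0],"jaw":-0.4}]' 
python3 -c "
from h import *
s,M=st();snap('wrist','w14')
im=cv2.imread('pics/w14_raw.png')
for c,a in blob(im,(18,120,100),(34,255,255),200): print('y',c.round(1),a[2:],pix2w('wrist',*c,.023,s).round(4))
plan([.585,-.16,-.013],5)"
```

```text
time: 16.95
position: [0.5477, -0.0756, 0.1578]
tool_rot: [1.253, 1.181, -1.256]
ft_force: [0.2, -0.0, -0.6]
grip_width: 0.7
time: 17.45
position: [0.582, -0.1611, 0.1481]
tool_rot: [1.144, 1.253, -1.146]
ft_force: [-0.2, -0.1, 0.6]
grip_width: 0.696
t 17.45 p [ 0.582  -0.1611  0.1481] F [-0.2 -0.1  0.6] T [ 0.03 -0.19  0.  ] w 0.696 q [ 0.79  0.33 -0.68  1.61  0.21  1.28  0.16]
X [-0.003  0.002 -1.   ] Y [ 0.996  0.087 -0.003] Z [ 0.087 -0.996 -0.002]
y [163.1 133.4] [  38   39 1134] [ 0.4168 -0.1161  0.023 ]
y [321.7 185.7] [ 35  36 974] [ 0.5854 -0.1573  0.023 ]
y [169.1 208.1] [ 35  34 916] [ 0.4177 -0.1981  0.023 ]
y [425.6 231.7] [  31   58 1149] [ 0.7089 -0.201   0.023 ]
y [305.5 259.2] [ 33  33 802] [ 0.5745 -0.2483  0.023 ]
t 17.5 p [ 0.5823 -0.1608  0.1488] F [-0.6 -0.1  0. ] T [ 0.01 -0.12  0.02] w 0.701 q [ 0.79  0.33 -0.68  1.61  0.21  1.28  0.16]
X [-0.002  0.001 -1.   ] Y [ 0.996  0.086 -0.002] Z [ 0.086 -0.996 -0.001]
travel units [ 0.539  0.01  -0.001] dist 0.162 rows>= 4.0
jaw az 4.9 rx units -0.01
level rot units [ 0.   -0.01  0.03]
```

View pics/w14.png

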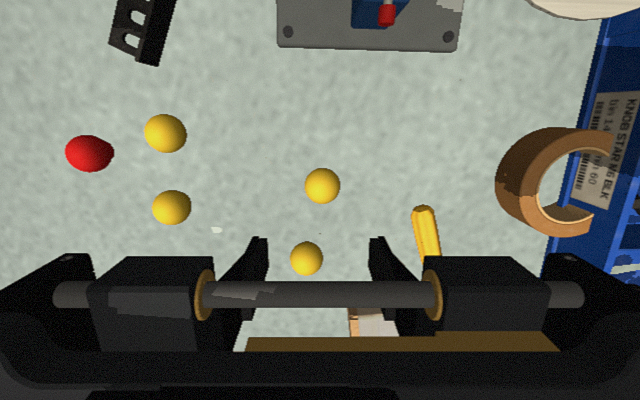

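```bash

python3 -m jog '[{"rot":[0,0,0],"travel":[0.1,0.01,-0.006],"jaw":-0.4},{"rot":[0,0,0],"travel":[0.12,0,0],"jaw":-0.4},{"rot":[0,0,0],"travel":[0.12,0,0],"jaw":-0.4},{"rot":[0,0,0],"travel":[0.1,0,0],"jaw":-0.4},{"rot":[0,0,0],"travel":[0.05,0,0],"jaw":-0.4},{"rot":[0,0,0],"travel":[0.03,0,0],"jaw":-0.4},{"rot":[0,0,0],"travel":[0.014,0,0],"jaw":-0.4},{"rot":[0,0,0],"travel":[0,0,0],"jaw":-0.4}]' 
python3 -c "
from h import *
plan([.585,-.159,-.013],5);snap('scene','s14',(280,140,380,220),7)"
```

```text
time: 18.3
position: [0.5866, -0.1591, -0.0092]
tool_rot: [1.145, 1.248, -1.144]
ft_force: [-0.1, 0.3, 0.8]
grip_width: 0.7
t 18.3 p [ 0.5866 -0.1591 -0.0092] F [-0.1  0.3  0.8] T [-0.02 -0.09  0.05] w 0.7 q [ 0.73  0.49 -0.63  1.75  0.33  1.01  0.06]
X [ 0.001 -0.    -1.   ] Y [0.996 0.087 0.001] Z [ 0.087 -0.996  0.001]
travel units [ 0.013 -0.005 -0.001] dist 0.004 rows>= 1.0
jaw az 5.0 rx units 0.0
level rot units [ 0.    0.01 -0.01]
```

View pics/s14.png

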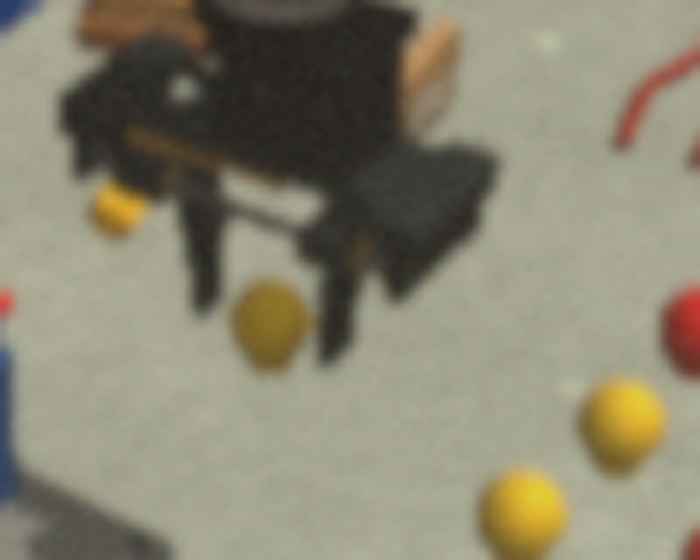

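```bash

python3 -m jog '[{"rot":[0,0,0],"travel":[0.013,-0.005,0],"jaw":-0.4},{"rot":[0,0,0],"travel":[0,0,0],"jaw":0},{"rot":[0,0,0],"travel":[0,0,0],"jaw":0.5},{"rot":[0,0,0],"travel":[0,0,0],"jaw":1},{"rot":[0,0,0],"travel":[0,0,0],"jaw":1},{"rot":[0,0,0],"travel":[0,0,0],"jaw":1},{"rot":[0,0,0],"travel":[0,0,0],"jaw":1}]' 12
python3 -c "
from h import *
plan([.5954,.2708,.16],5)"
```

```text
time: 19.05
position: [0.5848, -0.1593, -0.0135]
tool_rot: [1.145, 1.249, -1.144]
ft_force: [-0.5, -0.5, 1.8]
grip_width: 0.456
t 19.05 p [ 0.5848 -0.1593 -0.0135] F [-0.5 -0.5  1.8] T [-0.07 -0.1   0.06] w 0.456 q [ 0.73  0.49 -0.63  1.76  0.34  1.    0.06]
X [ 0.001 -0.    -1.   ] Y [0.996 0.087 0.001] Z [ 0.087 -0.996  0.   ]
travel units [-0.579  0.161 -1.425] dist 0.464 rows>= 10.0
jaw az 5.0 rx units 0.0
level rot units [ 0.    0.   -0.01]
```

```bash

python3 -m jog '[{"rot":[0,0,0],"travel":[-0.05,0,0],"jaw":1},{"rot":[0,0,0],"travel":[-0.13,0,0],"jaw":1},{"rot":[0,0,0],"travel":[-0.15,0,0],"jaw":1},{"rot":[0,0,0],"travel":[-0.15,0,0],"jaw":1},{"rot":[0,0,0],"travel":[-0.1,0,-0.05],"jaw":1},{"rot":[0,0,0],"travel":[0,0.02,-0.1],"jaw":1},{"rot":[0,0,0],"travel":[0,0.02,-0.14],"jaw":1},{"rot":[0,0,0],"travel":[0,0.02,-0.14],"jaw":1}]' 
python3 -m jog '[{"rot":[0,0,0],"travel":[0,0.02,-0.14],"jaw":1},{"rot":[0,0,0],"travel":[0,0.02,-0.14],"jaw":1},{"rot":[0,0,0],"travel":[0,0.02,-0.14],"jaw":1},{"rot":[0,0,0],"travel":[0,0.02,-0.14],"jaw":1},{"rot":[0,0,0],"travel":[0,0.02,-0.14],"jaw":1},{"rot":[0,0,0],"travel":[0,0,-0.14],"jaw":1},{"rot":[0,0,0],"travel":[0,0,-0.14],"jaw":1},{"rot":[0,0,0],"travel":[0,0,0],"jaw":1}]' 
python3 -c "
from h import *
plan([.5954,.2708,.0065],5);snap('wrist','w15')"
```

```text
time: 19.85
position: [0.5911, -0.0283, 0.1615]
tool_rot: [1.146, 1.247, -1.145]
ft_force: [0.3, -0.2, -0.5]
grip_width: 0.448
time: 20.65
position: [0.5913, 0.2758, 0.1615]
tool_rot: [1.14, 1.26, -1.134]
ft_force: [-0.5, 0.7, 0.4]
grip_width: 0.447
t 20.65 p [0.5913 0.2758 0.1615] F [-0.5  0.7  0.4] T [ 0.15 -0.08  0.01] w 0.447 q [ 0.14  0.46 -0.83  1.47  0.34  1.35 -0.61]
X [-0.001  0.006 -1.   ] Y [ 0.995  0.099 -0.001] Z [ 0.099 -0.995 -0.006]
travel units [0.516 0.012 0.021] dist 0.155 rows>= 4.0
jaw az 5.7 rx units 0.13
level rot units [ 0.   -0.07  0.01]
```

View pics/w15.png

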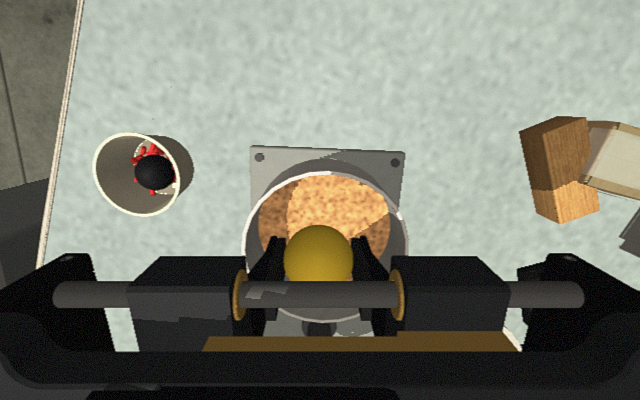

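```bash

python3 -m jog '[{"rot":[0.13,-0.07,0],"travel":[0,0.012,0.021],"jaw":1},{"rot":[0,0,0],"travel":[0.1,0,0],"jaw":1},{"rot":[0,0,0],"travel":[0.12,0,0],"jaw":1},{"rot":[0,0,0],"travel":[0.12,0,0],"jaw":1},{"rot":[0,0,0],"travel":[0.08,0,0],"jaw":1},{"rot":[0,0,0],"travel":[0.04,0,0],"jaw":1},{"rot":[0,0,0],"travel":[0.02,0,0],"jaw":1},{"rot":[0,0,0],"travel":[0,0,0],"jaw":1}]' 
python3 -c "
from h import *
plan([.5954,.2708,.0065],5)"
```

```text
time: 21.5
position: [0.6002, 0.2584, 0.0165]
tool_rot: [1.15, 1.238, -1.157]
ft_force: [0.4, 0.6, -0.7]
grip_width: 0.447
t 21.5 p [0.6002 0.2584 0.0165] F [ 0.4  0.6 -0.7] T [ 0.03 -0.13  0.01] w 0.447 q [ 0.11  0.59 -0.75  1.61  0.44  1.12 -0.68]
X [ 0.001 -0.007 -1.   ] Y [0.997 0.074 0.   ] Z [ 0.074 -0.997  0.007]
travel units [ 0.033 -0.013 -0.043] dist 0.017 rows>= 1.0
jaw az 4.3 rx units -0.15
level rot units [ 0.    0.08 -0.  ]
```

```bash

python3 -m jog '[{"rot":[0,0,0],"travel":[0,0,0],"jaw":1},{"rot":[0,0,0],"travel":[0,0,0],"jaw":1}]' 
python3 -c "
from h import *
plan([.5954,.2708,.0065],5)"
```

```text
time: 21.7
position: [0.6006, 0.26, 0.0178]
tool_rot: [1.15, 1.238, -1.154]
ft_force: [-0.5, 0.6, 0.6]
grip_width: 0.45
t 21.7 p [0.6006 0.26   0.0178] F [-0.5  0.6  0.6] T [-0.01 -0.1  -0.02] w 0.45 q [ 0.11  0.59 -0.76  1.61  0.44  1.12 -0.68]
X [ 0.003 -0.005 -1.   ] Y [0.997 0.076 0.002] Z [ 0.076 -0.997  0.006]
travel units [ 0.037 -0.015 -0.037] dist 0.016 rows>= 1.0
jaw az 4.4 rx units -0.13
level rot units [ 0.    0.06 -0.03]
```

```bash

python3 -m jog '[{"rot":[-0.1,0.06,0],"travel":[0,-0.008,-0.02],"jaw":1},{"rot":[0,0,0],"travel":[0.01,-0.008,-0.018],"jaw":1},{"rot":[0,0,0],"travel":[0.01,0,0],"jaw":1},{"rot":[0,0,0],"travel":[0.005,0,0],"jaw":1},{"rot":[0,0,0],"travel":[0,0,0],"jaw":1},{"rot":[0,0,0],"travel":[0,0,0],"jaw":1}]' 
python3 -c "
from h import *
plan([.5954,.2708,.0065],5)"
```

```text
time: 22.3
position: [0.5939, 0.2702, 0.0085]
tool_rot: [1.146, 1.247, -1.147]
ft_force: [-0.1, -0.2, -1.4]
grip_width: 0.447
t 22.3 p [0.5939 0.2702 0.0085] F [-0.1 -0.2 -1.4] T [-0.02 -0.13 -0.03] w 0.447 q [ 0.1   0.6  -0.76  1.62  0.45  1.11 -0.69]
X [-0.    -0.001 -1.   ] Y [ 0.996  0.084 -0.   ] Z [ 0.084 -0.996  0.001]
travel units [ 0.007  0.005 -0.001] dist 0.003 rows>= 1.0
jaw az 4.8 rx units -0.03
level rot units [-0.    0.01  0.  ]
```

Lower the last 2 mm in half‑mm steps, watching the force.

```bash

python3 -m jog '[{"rot":[0,0,0],"travel":[0.003,0,0],"jaw":1},{"rot":[0,0,0],"travel":[0,0,0],"jaw":1}]' 
python3 -m jog '[{"rot":[0,0,0],"travel":[0.002,0,0],"jaw":1},{"rot":[0,0,0],"travel":[0,0,0],"jaw":1}]' 
python3 -m jog '[{"rot":[0,0,0],"travel":[0.001,0,0],"jaw":1},{"rot":[0,0,0],"travel":[0,0,0],"jaw":1}]' 
```

```text
time: 22.5
position: [0.5939, 0.2703, 0.0077]
tool_rot: [1.146, 1.247, -1.147]
ft_force: [0.3, 0.1, -0.9]
grip_width: 0.448
time: 22.7
position: [0.5938, 0.2704, 0.0071]
tool_rot: [1.146, 1.247, -1.147]
ft_force: [-0.2, -0.1, -0.6]
grip_width: 0.451
time: 22.9
position: [0.5938, 0.2705, 0.0068]
tool_rot: [1.146, 1.247, -1.147]
ft_force: [-0.5, -0.4, -0.7]
grip_width: 0.45
```

```bash

python3 -m jog '[{"rot":[0,0,0],"travel":[0.002,0,0],"jaw":1},{"rot":[0,0,0],"travel":[0,0,0],"jaw":1},{"rot":[0,0,0],"travel":[0,0,0],"jaw":1}]' 
python3 -m jog '[{"rot":[0,0,0],"travel":[0.002,0,0],"jaw":1},{"rot":[0,0,0],"travel":[0,0,0],"jaw":1},{"rot":[0,0,0],"travel":[0,0,0],"jaw":1}]' 
```

```text
time: 23.2
position: [0.5939, 0.2705, 0.0065]
tool_rot: [1.146, 1.247, -1.147]
ft_force: [-1.7, -0.8, 1.4]
grip_width: 0.449
time: 23.5
position: [0.594, 0.2706, 0.0065]
tool_rot: [1.146, 1.247, -1.147]
ft_force: [-1.7, -0.6, 4.9]
grip_width: 0.453
```

```bash

python3 -m jog '[{"rot":[0,0,0],"travel":[-0.002,0,0],"jaw":0.1},{"rot":[0,0,0],"travel":[0,0,0],"jaw":-0.1},{"rot":[0,0,0],"travel":[0,0,0],"jaw":-0.15},{"rot":[0,0,0],"travel":[0,0,0],"jaw":-0.15},{"rot":[0,0,0],"travel":[-0.06,0,0],"jaw":-0.15},{"rot":[0,0,0],"travel":[-0.14,0,0],"jaw":-0.15},{"rot":[0,0,0],"travel":[-0.16,0,0],"jaw":-0.15},{"rot":[0,0,0],"travel":[-0.16,0,0],"jaw":-0.15}]' 
python3 -m jog '[{"rot":[0,0,0],"travel":[0,0,0],"jaw":-0.4},{"rot":[0,0,0],"travel":[0,0,0],"jaw":-0.4}]' 
python3 -c "
from h import *
plan([.5745,-.2495,.15],5);s=snap('wrist','w16')
im=cv2.imread('pics/w16_raw.png')
for c,a in blob(im[:255],(18,120,100),(34,255,255),200): print('y',c.round(1),a[2:],pix2w('wrist',*c,.043,s).round(4))
im=ctrl.get_image('top')[:,:,::-1].copy();cv2.imwrite('pics/t16.png',im)
for c,a in blob(im[130:],(18,120,80),(34,255,255),40): print('top y',c.round(1)+[0,130],a[2:],pix2w('top',*(c+[0,130]),.023,s).round(4))"
```

```text
time: 24.3
position: [0.5935, 0.2709, 0.1651]
tool_rot: [1.146, 1.248, -1.146]
ft_force: [1.5, -0.0, 0.5]
grip_width: 0.578
time: 24.5
position: [0.5947, 0.2714, 0.1651]
tool_rot: [1.148, 1.245, -1.143]
ft_force: [-0.5, -0.3, -0.9]
grip_width: 0.668
t 24.5 p [0.5947 0.2714 0.1651] F [-0.5 -0.3 -0.9] T [-0.02 -0.1   0.  ] w 0.668 q [ 0.14  0.46 -0.82  1.47  0.34  1.36 -0.62]
X [ 0.004  0.    -1.   ] Y [0.996 0.085 0.004] Z [ 0.085 -0.996 -0.   ]
travel units [ 0.049 -0.215  1.724] dist 0.522 rows>= 11.0
jaw az 4.9 rx units -0.03
level rot units [ 0.   -0.   -0.05]
y [313.8 191.4] [  50   56 1317] [0.5909 0.2688 0.043 ]
top y [570.1 147.4] [ 15  32 144] [ 0.6503 -0.715   0.023 ]
top y [268.  153.6] [ 13  28 193] [0.6265 0.0679 0.023 ]
top y [251.5 146.9] [ 8 12 64] [0.6437 0.111  0.023 ]
top y [187. 164.] [ 17  15 205] [0.5971 0.2779 0.023 ]
top y [556.9 193.1] [ 22  53 293] [ 0.531  -0.6769  0.023 ]
top y [390.4 174.5] [ 14  14 160] [ 0.5749 -0.2497  0.023 ]
top y [339.  234.7] [ 13  15 156] [ 0.4186 -0.1179  0.023 ]
top y [371.  234.5] [ 14  14 156] [ 0.4198 -0.1996  0.023 ]
```

View pics/w16.png

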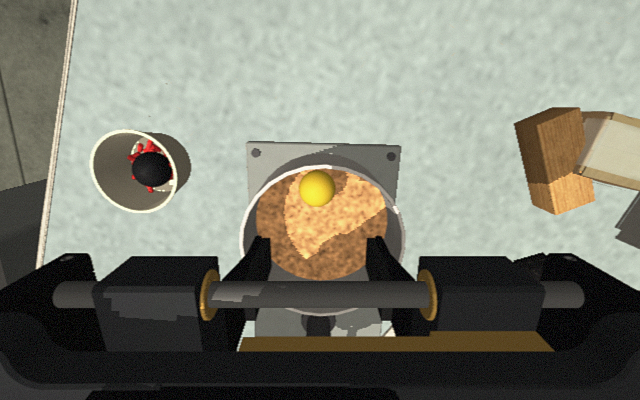

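```bash

python3 -m jog '[{"rot":[0,0,0],"travel":[0,-0.018,0.07],"jaw":-0.4},{"rot":[0,0,0],"travel":[0,-0.018,0.15],"jaw":-0.4},{"rot":[0,0,0],"travel":[0,-0.018,0.15],"jaw":-0.4},{"rot":[0,0,0],"travel":[0,-0.018,0.15],"jaw":-0.4},{"rot":[0,0,0],"travel":[0,-0.018,0.15],"jaw":-0.4},{"rot":[0,0,0],"travel":[0,-0.018,0.15],"jaw":-0.4},{"rot":[0,0,0],"travel":[0,-0.018,0.15],"jaw":-0.4},{"rot":[0,0,0],"travel":[0,-0.018,0.15],"jaw":-0.4}]' 
python3 -m jog '[{"rot":[0,0,0],"travel":[0.05,-0.018,0.15],"jaw":-0.4},{"rot":[0,0,0],"travel":[0.05,-0.018,0.15],"jaw":-0.4},{"rot":[0,0,0],"travel":[0.05,-0.018,0.15],"jaw":-0.4},{"rot":[0,0,0],"travel":[0,-0.018,0.15],"jaw":-0.4},{"rot":[0,0,0],"travel":[0,0,0],"jaw":-0.4},{"rot":[0,0,0],"travel":[0,0,0],"jaw":-0.4},{"rot":[0,0,0],"travel":[0,0,0],"jaw":-0.4}]' 
python3 -c "
from h import *
plan([.5747,-.2495,-.0135],5);s=snap('wrist','w17')
im=cv2.imread('pics/w17_raw.png')
for c,a in blob(im[:280],(18,120,100),(34,255,255),200): print('y',c.round(1),a[2:],pix2w('wrist',*c,.023,s).round(4))"
```

```text
time: 25.4
position: [0.5777, -0.0698, 0.161]
tool_rot: [1.145, 1.25, -1.149]
ft_force: [-0.1, 0.3, -0.8]
grip_width: 0.704
time: 26.1
position: [0.5727, -0.2472, 0.1168]
tool_rot: [1.145, 1.251, -1.146]
ft_force: [0.1, -0.6, -0.4]
grip_width: 0.7
t 26.1 p [ 0.5727 -0.2472  0.1168] F [ 0.1 -0.6 -0.4] T [ 0.   -0.15  0.01] w 0.7 q [ 0.88  0.39 -0.64  1.6   0.24  1.24  0.28]
X [-0.001  0.001 -1.   ] Y [ 0.996  0.086 -0.001] Z [ 0.086 -0.996 -0.001]
travel units [0.434 0.006 0.009] dist 0.13 rows>= 3.0
jaw az 5.0 rx units -0.01
level rot units [ 0.   -0.01  0.01]
y [147.1  32.5] [  47   53 1889] [ 0.4165 -0.1152  0.023 ]
y [156.5 131.6] [  43   44 1421] [ 0.4179 -0.1971  0.023 ]
y [464.6 176.5] [  35   96 2395] [ 0.7127 -0.2141  0.023 ]
y [320.  197.4] [  39   39 1166] [ 0.5747 -0.2474  0.023 ]
```

View pics/w17.png

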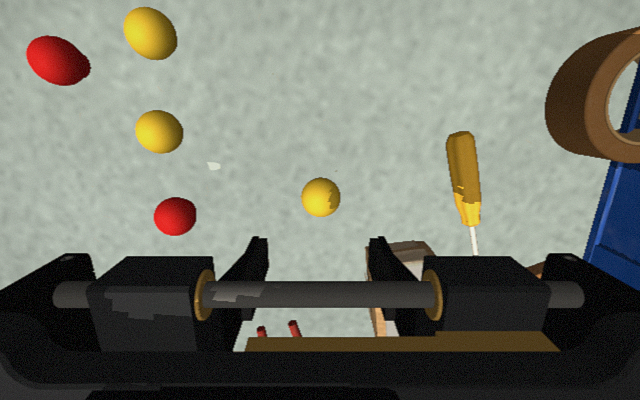

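```bash

python3 -m jog '[{"rot":[0,0,0],"travel":[0.08,0.006,0.004],"jaw":-0.4},{"rot":[0,0,0],"travel":[0.12,0,0],"jaw":-0.4},{"rot":[0,0,0],"travel":[0.12,0,0],"jaw":-0.4},{"rot":[0,0,0],"travel":[0.06,0,0],"jaw":-0.4},{"rot":[0,0,0],"travel":[0.04,0,0],"jaw":-0.4},{"rot":[0,0,0],"travel":[0.01,0,0],"jaw":-0.4},{"rot":[0,0,0],"travel":[0,0,0],"jaw":-0.4},{"rot":[0,0,0],"travel":[0,0,0],"jaw":-0.4}]' 
python3 -c "
from h import *
plan([.5747,-.2485,-.0135],5)"
```

```text
time: 26.95
position: [0.5762, -0.2506, -0.0096]
tool_rot: [1.146, 1.245, -1.146]
ft_force: [-0.4, -1.2, -0.3]
grip_width: 0.7
t 26.95 p [ 0.5762 -0.2506 -0.0096] F [-0.4 -1.2 -0.3] T [ 0.04 -0.15  0.01] w 0.7 q [ 0.84  0.52 -0.6   1.7   0.34  1.02  0.21]
X [ 0.002 -0.002 -1.   ] Y [0.996 0.085 0.002] Z [ 0.085 -0.996  0.002]
travel units [ 0.013 -0.004 -0.007] dist 0.005 rows>= 1.0
jaw az 4.9 rx units -0.03
level rot units [ 0.    0.03 -0.03]
```

```bash

python3 -m jog '[{"rot":[0,0,0],"travel":[0.013,-0.005,-0.007],"jaw":-0.4},{"rot":[0,0,0],"travel":[0,0,0],"jaw":0},{"rot":[0,0,0],"travel":[0,0,0],"jaw":0.5},{"rot":[0,0,0],"travel":[0,0,0],"jaw":1},{"rot":[0,0,0],"travel":[0,0,0],"jaw":1},{"rot":[0,0,0],"travel":[0,0,0],"jaw":1},{"rot":[0,0,0],"travel":[0,0,0],"jaw":1},{"rot":[0,0,0],"travel":[0,0,0],"jaw":1}]' 12
python3 -c "
from h import *
plan([.6337,.2261,.16],5)"
```

```text
time: 27.75
position: [0.5735, -0.2483, -0.015]
tool_rot: [1.146, 1.247, -1.147]
ft_force: [0.2, -0.7, 1.2]
grip_width: 0.451
t 27.75 p [ 0.5735 -0.2483 -0.015 ] F [ 0.2 -0.7  1.2] T [-0.03 -0.18 -0.01] w 0.451 q [ 0.84  0.52 -0.59  1.71  0.34  1.01  0.21]
X [ 0.    -0.001 -1.   ] Y [0.996 0.085 0.   ] Z [ 0.085 -0.996  0.001]
travel units [-0.585  0.334 -1.558] dist 0.509 rows>= 11.0
jaw az 4.9 rx units -0.03
level rot units [ 0.    0.01 -0.  ]
```

```bash

python3 -m jog '[{"rot":[0,0,0],"travel":[-0.05,0,0],"jaw":1},{"rot":[0,0,0],"travel":[-0.13,0,0],"jaw":1},{"rot":[0,0,0],"travel":[-0.15,0,0],"jaw":1},{"rot":[0,0,0],"travel":[-0.15,0,0],"jaw":1},{"rot":[0,0,0],"travel":[-0.1,0,0],"jaw":1},{"rot":[0,0,0],"travel":[0,0.028,-0.078],"jaw":1},{"rot":[0,0,0],"travel":[0,0.028,-0.13],"jaw":1},{"rot":[0,0,0],"travel":[0,0.028,-0.15],"jaw":1}]' 
python3 -m jog '[{"rot":[0,0,0],"travel":[0,0.028,-0.15],"jaw":1},{"rot":[0,0,0],"travel":[0,0.028,-0.15],"jaw":1},{"rot":[0,0,0],"travel":[0,0.028,-0.15],"jaw":1},{"rot":[0,0,0],"travel":[0,0.028,-0.15],"jaw":1},{"rot":[0,0,0],"travel":[0,0.028,-0.15],"jaw":1},{"rot":[0,0,0],"travel":[0,0.028,-0.15],"jaw":1},{"rot":[0,0,0],"travel":[0,0.028,-0.15],"jaw":1},{"rot":[0,0,0],"travel":[0,0.028,-0.15],"jaw":1}]' 
python3 -m jog '[{"rot":[0,0,0],"travel":[0,0.026,0],"jaw":1},{"rot":[0,0,0],"travel":[0,0,0],"jaw":1},{"rot":[0,0,0],"travel":[0,0,0],"jaw":1},{"rot":[0,0,0],"travel":[0,0,0],"jaw":1}]' 
python3 -c "
from h import *
plan([.6337,.2261,.007],5)"
```

```text
time: 28.55
position: [0.5892, -0.1394, 0.1599]
tool_rot: [1.148, 1.245, -1.149]
ft_force: [2.1, 1.7, -0.3]
grip_width: 0.45
time: 29.35
position: [0.6256, 0.227, 0.1593]
tool_rot: [1.146, 1.247, -1.147]
ft_force: [0.4, 0.0, -0.5]
grip_width: 0.446
time: 29.75
position: [0.6338, 0.2239, 0.1586]
tool_rot: [1.147, 1.245, -1.15]
ft_force: [-0.6, -0.7, -0.9]
grip_width: 0.448
t 29.75 p [0.6338 0.2239 0.1586] F [-0.6 -0.7 -0.9] T [ 0.01 -0.13 -0.  ] w 0.448 q [ 0.19  0.5  -0.79  1.42  0.36  1.37 -0.53]
X [ 0.    -0.002 -1.   ] Y [ 0.997  0.082 -0.   ] Z [ 0.082 -0.997  0.002]
travel units [ 0.505  0.    -0.008] dist 0.152 rows>= 4.0
jaw az 4.7 rx units -0.06
level rot units [-0.    0.02  0.  ]
```

```bash

python3 -m jog '[{"rot":[0,0,0],"travel":[0.07,0,-0.008],"jaw":1},{"rot":[0,0,0],"travel":[0.12,0,0],"jaw":1},{"rot":[0,0,0],"travel":[0.12,0,0],"jaw":1},{"rot":[0,0,0],"travel":[0.1,0,0],"jaw":1},{"rot":[0,0,0],"travel":[0.05,0,0],"jaw":1},{"rot":[0,0,0],"travel":[0.02,0,0],"jaw":1},{"rot":[0,0,0],"travel":[0,0,0],"jaw":1},{"rot":[0,0,0],"travel":[0,0,0],"jaw":1}]' 
python3 -c "
from h import *
plan([.6337,.2261,.005],5)"
```

```text
time: 30.55
position: [0.6344, 0.2288, 0.0162]
tool_rot: [1.148, 1.246, -1.145]
ft_force: [-0.0, 0.3, 0.4]
grip_width: 0.453
t 30.55 p [0.6344 0.2288 0.0162] F [-0.   0.3  0.4] T [ 0.03 -0.15  0.01] w 0.453 q [ 0.15  0.62 -0.74  1.56  0.45  1.14 -0.6 ]
X [ 0.003 -0.    -1.   ] Y [0.996 0.084 0.003] Z [ 0.084 -0.996  0.   ]
travel units [ 0.037 -0.003  0.009] dist 0.012 rows>= 1.0
jaw az 4.8 rx units -0.03
level rot units [ 0.    0.   -0.03]
```

```bash

python3 -m jog '[{"rot":[0,0,0],"travel":[0.015,-0.003,0.006],"jaw":1},{"rot":[0,0,0],"travel":[0.012,0,0],"jaw":1},{"rot":[0,0,0],"travel":[0.005,0,0],"jaw":1},{"rot":[0,0,0],"travel":[0,0,0],"jaw":1},{"rot":[0,0,0],"travel":[0,0,0],"jaw":1}]' 
python3 -m jog '[{"rot":[0,0,0],"travel":[0.002,0,0],"jaw":1},{"rot":[0,0,0],"travel":[0,0,0],"jaw":1}]' 
python3 -c "
from h import *
plan([.6337,.2261,.005],5)"
```

```text
time: 31.05
position: [0.6326, 0.2263, 0.0051]
tool_rot: [1.146, 1.247, -1.147]
ft_force: [-0.3, -1.8, 0.9]
grip_width: 0.448
time: 31.25
position: [0.6327, 0.2264, 0.005]
tool_rot: [1.146, 1.247, -1.147]
ft_force: [-1.9, -1.5, 5.6]
grip_width: 0.448
t 31.25 p [0.6327 0.2264 0.005 ] F [-1.9 -1.5  5.6] T [-0.47  0.4  -0.01] w 0.448 q [ 0.15  0.63 -0.73  1.57  0.46  1.12 -0.6 ]
X [ 0.    -0.001 -1.   ] Y [0.996 0.085 0.   ] Z [ 0.085 -0.996  0.001]
travel units [0.    0.003 0.001] dist 0.001 rows>= 1.0
jaw az 4.9 rx units -0.03
level rot units [ 0.    0.02 -0.  ]
```

```bash

python3 -m jog '[{"rot":[0,0,0],"travel":[-0.002,0,0],"jaw":0.1},{"rot":[0,0,0],"travel":[0,0,0],"jaw":-0.1},{"rot":[0,0,0],"travel":[0,0,0],"jaw":-0.15},{"rot":[0,0,0],"travel":[0,0,0],"jaw":-0.15},{"rot":[0,0,0],"travel":[-0.06,0,0],"jaw":-0.15},{"rot":[0,0,0],"travel":[-0.14,0,0],"jaw":-0.15},{"rot":[0,0,0],"travel":[-0.16,0,0],"jaw":-0.15},{"rot":[0,0,0],"travel":[-0.16,0,0],"jaw":-0.15}]' 
python3 -m jog '[{"rot":[0,0,0],"travel":[0,0,0],"jaw":-0.4},{"rot":[0,0,0],"travel":[0,0,0],"jaw":-0.4},{"rot":[0,0,0],"travel":[0,0,0],"jaw":-0.4}]' 
python3 -c "
from h import *
plan([.4185,-.198,.13],5);s=snap('wrist','w18')
im=ctrl.get_image('top')[:,:,::-1].copy();cv2.imwrite('pics/t18.png',im)
for c,a in blob(im[130:],(18,120,80),(34,255,255),40): print('top y',c.round(1)+[0,130],a[2:],pix2w('top',*(c+[0,130]),.023,s).round(4))"
```

```text
time: 32.05
position: [0.6322, 0.2269, 0.1637]
tool_rot: [1.146, 1.248, -1.146]
ft_force: [0.9, 0.3, -0.7]
grip_width: 0.571
time: 32.35
position: [0.632, 0.2262, 0.1602]
tool_rot: [1.145, 1.248, -1.148]
ft_force: [-0.2, -0.2, -0.2]
grip_width: 0.686
t 32.35 p [0.632  0.2262 0.1602] F [-0.2 -0.2 -0.2] T [-0.03 -0.09  0.04] w 0.686 q [ 0.19  0.5  -0.8   1.42  0.36  1.37 -0.54]
X [-0.001 -0.002 -1.   ] Y [ 0.996  0.085 -0.001] Z [ 0.085 -0.996  0.002]
travel units [ 0.104 -0.829  1.348] dist 0.476 rows>= 10.0
jaw az 4.9 rx units -0.03
level rot units [-0.    0.02  0.01]
top y [569.5 150.8] [ 14  26 113] [ 0.6413 -0.713   0.023 ]
top y [268.7 151. ] [ 13  25 154] [0.6333 0.0661 0.023 ]
top y [205.3 149.1] [ 16  15 194] [0.6369 0.2313 0.023 ]
top y [557.  192.9] [ 20  51 256] [ 0.5315 -0.6773  0.023 ]
top y [339.  234.6] [ 13  14 155] [ 0.4187 -0.1179  0.023 ]
top y [371.  234.5] [ 14  14 156] [ 0.4198 -0.1996  0.023 ]
```

View pics/w18.png

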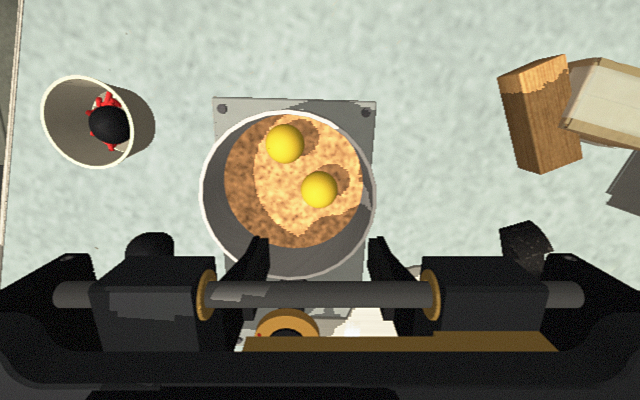

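```bash

python3 -m jog '[{"rot":[0,0,0],"travel":[0,-0.04,0.065],"jaw":-0.4},{"rot":[0,0,0],"travel":[0,-0.079,0.128],"jaw":-0.4},{"rot":[0,0,0],"travel":[0,-0.079,0.128],"jaw":-0.4},{"rot":[0,0,0],"travel":[0,-0.079,0.128],"jaw":-0.4},{"rot":[0,0,0],"travel":[0,-0.079,0.128],"jaw":-0.4},{"rot":[0,0,0],"travel":[0,-0.079,0.128],"jaw":-0.4},{"rot":[0,0,0],"travel":[0,-0.079,0.128],"jaw":-0.4},{"rot":[0,0,0],"travel":[0,-0.079,0.128],"jaw":-0.4}]' 
python3 -m jog '[{"rot":[0,0,0],"travel":[0.05,-0.079,0.128],"jaw":-0.4},{"rot":[0,0,0],"travel":[0.05,-0.079,0.128],"jaw":-0.4},{"rot":[0,0,0],"travel":[0.03,-0.079,0.128],"jaw":-0.4},{"rot":[0,0,0],"travel":[0,0,0],"jaw":-0.4},{"rot":[0,0,0],"travel":[0,0,0],"jaw":-0.4},{"rot":[0,0,0],"travel":[0,0,0],"jaw":-0.4}]' 
python3 -c "
from h import *
plan([.4185,-.198,-.0145],5);s=snap('wrist','w19')
im=cv2.imread('pics/w19_raw.png')
for c,a in blob(im[:280],(18,120,100),(34,255,255),200): print('y',c.round(1),a[2:],pix2w('wrist',*c,.023,s).round(4))"
```

```text
time: 33.25
position: [0.4778, -0.0772, 0.1601]
tool_rot: [1.146, 1.249, -1.148]
ft_force: [0.8, -0.4, -0.4]
grip_width: 0.7
time: 33.85
position: [0.419, -0.1953, 0.1219]
tool_rot: [1.145, 1.249, -1.145]
ft_force: [0.4, -0.2, 0.1]
grip_width: 0.696
t 33.85 p [ 0.419  -0.1953  0.1219] F [ 0.4 -0.2  0.1] T [-0.01 -0.12 -0.01] w 0.696 q [ 0.98 -0.   -0.59  1.98 -0.    1.17  0.47]
X [-0.  0. -1.] Y [ 0.996  0.086 -0.   ] Z [ 0.086 -0.996 -0.   ]
travel units [ 0.455 -0.002  0.009] dist 0.136 rows>= 3.0
jaw az 4.9 rx units -0.01
level rot units [ 0. -0.  0.]
y [325.2 113.2] [  42   44 1439] [ 0.4188 -0.1155  0.023 ]
y [318.5 197.3] [  39   39 1120] [ 0.4197 -0.1972  0.023 ]
y [591.6 229.5] [  32   74 1983] [ 0.7077 -0.2077  0.023 ]
```

View pics/w19.png

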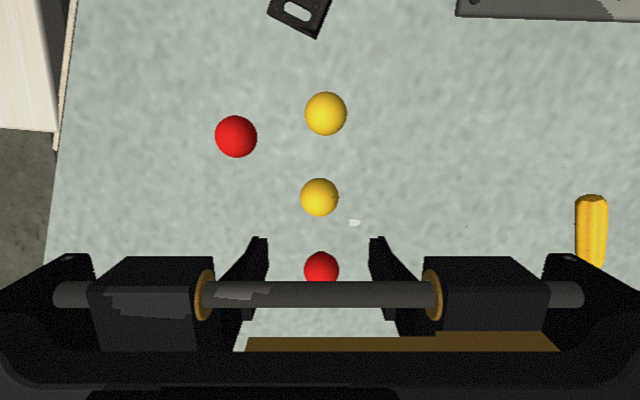

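```bash

python3 -m jog '[{"rot":[0,0,0],"travel":[0.08,0.001,0.01],"jaw":-0.4},{"rot":[0,0,0],"travel":[0.12,0,0],"jaw":-0.4},{"rot":[0,0,0],"travel":[0.12,0,0],"jaw":-0.4},{"rot":[0,0,0],"travel":[0.06,0,0],"jaw":-0.4},{"rot":[0,0,0],"travel":[0.045,0,0],"jaw":-0.4},{"rot":[0,0,0],"travel":[0.02,0,0],"jaw":-0.4},{"rot":[0,0,0],"travel":[0,0,0],"jaw":-0.4},{"rot":[0,0,0],"travel":[0,0,0],"jaw":-0.4}]' 
python3 -c "
from h import *
plan([.4195,-.1985,-.0145],5)"
```

```text
time: 34.7
position: [0.4202, -0.1998, -0.0104]
tool_rot: [1.145, 1.246, -1.146]
ft_force: [-0.2, -0.2, -0.5]
grip_width: 0.703
t 34.7 p [ 0.4202 -0.1998 -0.0104] F [-0.2 -0.2 -0.5] T [ 0.01 -0.07 -0.04] w 0.703 q [ 0.94  0.19 -0.59  2.1   0.14  0.89  0.36]
X [ 0.002 -0.002 -1.   ] Y [0.996 0.085 0.001] Z [ 0.085 -0.996  0.002]
travel units [ 0.014 -0.002 -0.005] dist 0.004 rows>= 1.0
jaw az 4.9 rx units -0.02
level rot units [ 0.    0.02 -0.02]
```

```bash

python3 -m jog '[{"rot":[0,0,0],"travel":[0.012,-0.002,-0.005],"jaw":-0.4},{"rot":[0,0,0],"travel":[0,0,0],"jaw":0},{"rot":[0,0,0],"travel":[0,0,0],"jaw":0.5},{"rot":[0,0,0],"travel":[0,0,0],"jaw":1},{"rot":[0,0,0],"travel":[0,0,0],"jaw":1},{"rot":[0,0,0],"travel":[0,0,0],"jaw":1},{"rot":[0,0,0],"travel":[0,0,0],"jaw":1},{"rot":[0,0,0],"travel":[0,0,0],"jaw":1}]' 12
python3 -c "
from h import *
plan([.5659,.2199,.16],5)"
```

```text
time: 35.5
position: [0.4187, -0.1983, -0.0147]
tool_rot: [1.146, 1.247, -1.147]
ft_force: [0.4, -0.4, 3.5]
grip_width: 0.449
t 35.5 p [ 0.4187 -0.1983 -0.0147] F [ 0.4 -0.4  3.5] T [ 0.02 -0.09 -0.06] w 0.449 q [ 0.94  0.2  -0.59  2.1   0.14  0.88  0.35]
X [ 0.    -0.001 -1.   ] Y [0.996 0.085 0.   ] Z [ 0.085 -0.996  0.001]
travel units [-0.584  0.607 -1.347] dist 0.477 rows>= 10.0
jaw az 4.9 rx units -0.03
level rot units [ 0.    0.01 -0.  ]
```

```bash

python3 -m jog '[{"rot":[0,0,0],"travel":[-0.05,0,0],"jaw":1},{"rot":[0,0,0],"travel":[-0.13,0,0],"jaw":1},{"rot":[0,0,0],"travel":[-0.15,0,0],"jaw":1},{"rot":[0,0,0],"travel":[-0.15,0,0],"jaw":1},{"rot":[0,0,0],"travel":[-0.1,0,0],"jaw":1},{"rot":[0,0,0],"travel":[0,0.03,-0.067],"jaw":1},{"rot":[0,0,0],"travel":[0,0.058,-0.128],"jaw":1},{"rot":[0,0,0],"travel":[0,0.058,-0.128],"jaw":1}]' 
python3 -m jog '[{"rot":[0,0,0],"travel":[0,0.058,-0.128],"jaw":1},{"rot":[0,0,0],"travel":[0,0.058,-0.128],"jaw":1},{"rot":[0,0,0],"travel":[0,0.058,-0.128],"jaw":1},{"rot":[0,0,0],"travel":[0,0.058,-0.128],"jaw":1},{"rot":[0,0,0],"travel":[0,0.058,-0.128],"jaw":1},{"rot":[0,0,0],"travel":[0,0.058,-0.128],"jaw":1},{"rot":[0,0,0],"travel":[0,0.058,-0.128],"jaw":1},{"rot":[0,0,0],"travel":[0,0.055,-0.128],"jaw":1}]' 
python3 -m jog '[{"rot":[0,0,0],"travel":[0,0,0],"jaw":1},{"rot":[0,0,0],"travel":[0,0,0],"jaw":1},{"rot":[0,0,0],"travel":[0,0,0],"jaw":1},{"rot":[0,0,0],"travel":[0,0,0],"jaw":1}]' 
python3 -c "
from h import *
plan([.5659,.2199,.0053],5);snap('wrist','w20')"
```

```text
time: 36.3
position: [0.4537, -0.0972, 0.159]
tool_rot: [1.147, 1.246, -1.149]
ft_force: [1.2, 0.7, -1.6]
grip_width: 0.447
time: 37.1
position: [0.5658, 0.2211, 0.1579]
tool_rot: [1.145, 1.248, -1.149]
ft_force: [0.0, -0.3, 0.0]
grip_width: 0.452
time: 37.5
position: [0.5658, 0.2178, 0.1585]
tool_rot: [1.147, 1.245, -1.15]
ft_force: [-0.8, -1.0, -0.5]
grip_width: 0.453
t 37.5 p [0.5658 0.2178 0.1585] F [-0.8 -1.  -0.5] T [ 0.02 -0.14 -0.03] w 0.453 q [ 0.33  0.39 -0.93  1.59  0.32  1.32 -0.56]
X [-0.    -0.003 -1.   ] Y [ 0.997  0.082 -0.   ] Z [ 0.082 -0.997  0.002]
travel units [ 0.511  0.001 -0.008] dist 0.153 rows>= 4.0
jaw az 4.7 rx units -0.06
level rot units [-0.    0.03  0.  ]
```

View pics/w20.png

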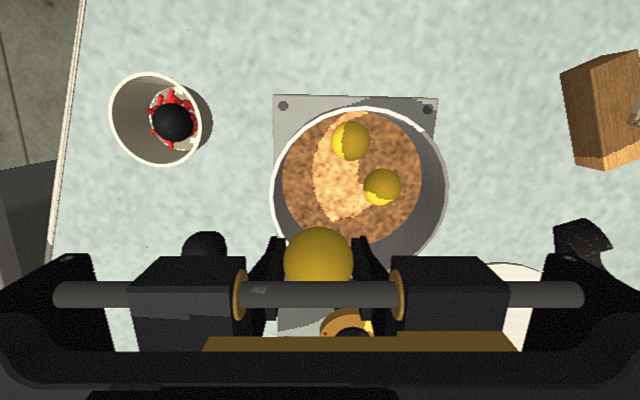

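```bash

python3 -m jog '[{"rot":[0,0,0],"travel":[0.07,0,-0.004],"jaw":1},{"rot":[0,0,0],"travel":[0.12,0,0],"jaw":1},{"rot":[0,0,0],"travel":[0.12,0,0],"jaw":1},{"rot":[0,0,0],"travel":[0.1,0,0],"jaw":1},{"rot":[0,0,0],"travel":[0.05,0,0],"jaw":1},{"rot":[0,0,0],"travel":[0.02,0,0],"jaw":1},{"rot":[0,0,0],"travel":[0,0,0],"jaw":1},{"rot":[0,0,0],"travel":[0,0,0],"jaw":1}]' 
python3 -c "
from h import *
plan([.5659,.2199,.0053],5)"
```

```text
time: 38.35
position: [0.5667, 0.2216, 0.0163]
tool_rot: [1.148, 1.246, -1.145]
ft_force: [0.2, -0.0, -0.4]
grip_width: 0.451
t 38.35 p [0.5667 0.2216 0.0163] F [ 0.2 -0.  -0.4] T [-0.02 -0.14 -0.05] w 0.451 q [ 0.26  0.53 -0.85  1.73  0.45  1.09 -0.66]
X [ 0.003 -0.    -1.   ] Y [0.996 0.084 0.002] Z [ 0.084 -0.996  0.   ]
travel units [ 0.037 -0.003  0.005] dist 0.011 rows>= 1.0
jaw az 4.8 rx units -0.03
level rot units [ 0.    0.   -0.03]
```

```bash

python3 -m jog '[{"rot":[0,0,0],"travel":[0.015,-0.002,0.004],"jaw":1},{"rot":[0,0,0],"travel":[0.01,0,0],"jaw":1},{"rot":[0,0,0],"travel":[0.004,0,0],"jaw":1},{"rot":[0,0,0],"travel":[0,0,0],"jaw":1},{"rot":[0,0,0],"travel":[0,0,0],"jaw":1}]' 
python3 -m jog '[{"rot":[0,0,0],"travel":[0.002,0,0],"jaw":1},{"rot":[0,0,0],"travel":[0,0,0],"jaw":1}]'
```

```text
time: 38.85
position: [0.5651, 0.22, 0.0061]
tool_rot: [1.146, 1.247, -1.147]
ft_force: [-0.1, 0.5, -2.5]
grip_width: 0.451
time: 39.05
position: [0.5651, 0.2199, 0.0055]
tool_rot: [1.146, 1.247, -1.147]
ft_force: [-0.0, -0.4, -0.3]
grip_width: 0.448
```

```bash

python3 -m jog '[{"rot":[0,0,0],"travel":[0.001,0,0],"jaw":1},{"rot":[0,0,0],"travel":[0,0,0],"jaw":0.1},{"rot":[0,0,0],"travel":[0,0,0],"jaw":-0.15},{"rot":[0,0,0],"travel":[0,0,0],"jaw":-0.15},{"rot":[0,0,0],"travel":[-0.06,0,0],"jaw":-0.15},{"rot":[0,0,0],"travel":[-0.14,0,0],"jaw":-0.15},{"rot":[0,0,0],"travel":[-0.16,0,0],"jaw":-0.15},{"rot":[0,0,0],"travel":[-0.16,0,0],"jaw":-0.15}]' 
python3 -m jog '[{"rot":[0,0,0],"travel":[0,0,0],"jaw":-0.4},{"rot":[0,0,0],"travel":[0,0,0],"jaw":-0.4},{"rot":[0,0,0],"travel":[0,0,0],"jaw":-0.4}]' 
python3 -c "
from h import *
plan([.4180,-.117,.12],5);s=snap('wrist','w21')
im=ctrl.get_image('top')[:,:,::-1].copy();cv2.imwrite('pics/t21.png',im)
for c,a in blob(im[130:],(18,120,80),(34,255,255),40): print('top y',c.round(1)+[0,130],a[2:],pix2w('top',*(c+[0,130]),.023,s).round(4))"
```

```text
time: 39.85
position: [0.5645, 0.2203, 0.1639]
tool_rot: [1.146, 1.248, -1.146]
ft_force: [1.0, -0.4, 1.1]
grip_width: 0.574
time: 40.15
position: [0.5645, 0.2195, 0.1606]
tool_rot: [1.145, 1.248, -1.148]
ft_force: [0.8, 1.0, -0.4]
grip_width: 0.686
t 40.15 p [0.5645 0.2195 0.1606] F [ 0.8  1.  -0.4] T [-0.02 -0.14  0.  ] w 0.686 q [ 0.33  0.39 -0.93  1.59  0.32  1.33 -0.56]
X [-0.001 -0.002 -1.   ] Y [ 0.996  0.085 -0.001] Z [ 0.085 -0.996  0.002]
travel units [ 0.138 -0.581  1.076] dist 0.369 rows>= 8.0
jaw az 4.9 rx units -0.03
level rot units [-0.    0.02  0.01]
top y [573.5 136.5] [ 8 15 49] [ 0.6789 -0.7247  0.023 ]
top y [267.9 153.8] [ 13  28 195] [0.6259 0.0681 0.023 ]
top y [205.3 149.1] [ 16  16 194] [0.6367 0.2314 0.023 ]
top y [251.8 145.9] [ 8  9 52] [0.6463 0.1104 0.023 ]
top y [568.2 153.4] [ 12  19 101] [ 0.6346 -0.7097  0.023 ]
top y [188.4 164.5] [ 4 15 55] [0.5961 0.2742 0.023 ]
top y [557.2 192.7] [ 21  53 281] [ 0.5319 -0.6777  0.023 ]
top y [207.  175.6] [ 17  16 202] [0.5674 0.2249 0.023 ]
top y [339.  234.7] [ 13  15 156] [ 0.4186 -0.1179  0.023 ]
```

View pics/w21.png

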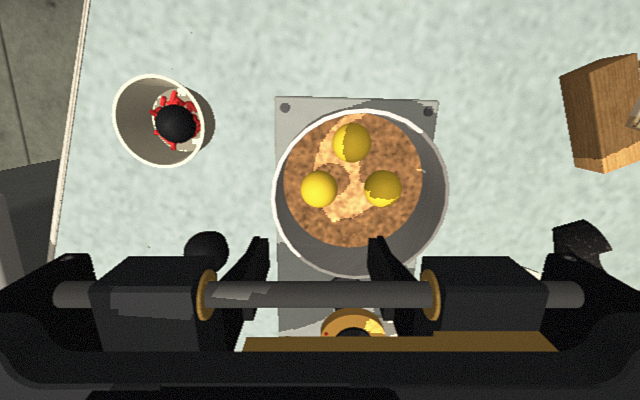

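```bash

python3 -m jog '[{"rot":[0,0,0],"travel":[0,-0.034,0.06],"jaw":-0.4},{"rot":[0,0,0],"travel":[0,-0.068,0.127],"jaw":-0.4},{"rot":[0,0,0],"travel":[0,-0.068,0.127],"jaw":-0.4},{"rot":[0,0,0],"travel":[0,-0.068,0.127],"jaw":-0.4},{"rot":[0,0,0],"travel":[0,-0.068,0.127],"jaw":-0.4},{"rot":[0,0,0],"travel":[0,-0.068,0.127],"jaw":-0.4},{"rot":[0,0,0],"travel":[0,-0.068,0.127],"jaw":-0.4},{"rot":[0,0,0],"travel":[0.05,-0.068,0.127],"jaw":-0.4}]' 
python3 -m jog '[{"rot":[0,0,0],"travel":[0.05,-0.068,0.127],"jaw":-0.4},{"rot":[0,0,0],"travel":[0.03,0,0],"jaw":-0.4},{"rot":[0,0,0],"travel":[0,0,0],"jaw":-0.4},{"rot":[0,0,0],"travel":[0,0,0],"jaw":-0.4},{"rot":[0,0,0],"travel":[0,0,0],"jaw":-0.4}]' 
python3 -c "
from h import *
plan([.4190,-.117,-.0145],5);s=snap('wrist','w22')
im=cv2.imread('pics/w22_raw.png')
for c,a in blob(im[:280],(18,120,100),(34,255,255),200): print('y',c.round(1),a[2:],pix2w('wrist',*c,.023,s).round(4))"
```

```text
time: 41.05
position: [0.4366, -0.0785, 0.1471]
tool_rot: [1.146, 1.245, -1.146]
ft_force: [0.9, -0.0, 0.5]
grip_width: 0.703
time: 41.55
position: [0.4205, -0.115, 0.1228]
tool_rot: [1.144, 1.248, -1.144]
ft_force: [-0.0, -0.0, 0.2]
grip_width: 0.698
t 41.55 p [ 0.4205 -0.115   0.1228] F [-0.  -0.   0.2] T [-0.03 -0.1   0.01] w 0.698 q [ 0.98 -0.08 -0.73  2.03 -0.06  1.17  0.36]
X [ 0.001 -0.001 -1.   ] Y [0.996 0.088 0.001] Z [ 0.088 -0.996  0.001]
travel units [ 0.458 -0.006  0.006] dist 0.137 rows>= 3.0
jaw az 5.0 rx units 0.0
level rot units [ 0.    0.01 -0.01]
y [316.1 195.7] [  38   38 1135] [ 0.4188 -0.1158  0.023 ]
```

View pics/w22.png

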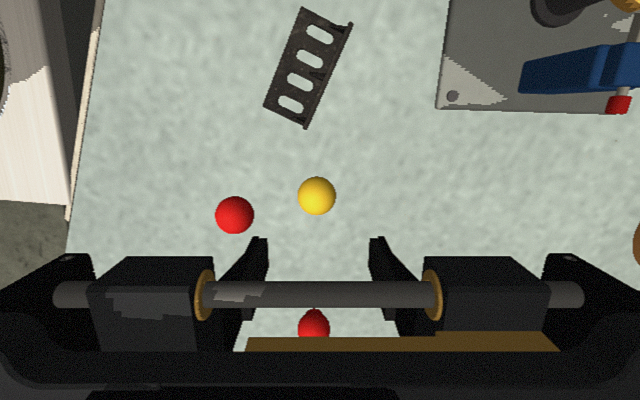

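```bash

python3 -m jog '[{"rot":[0,0,0],"travel":[0.08,-0.006,0.004],"jaw":-0.25},{"rot":[0,0,0],"travel":[0.1,0,0],"jaw":-0.25},{"rot":[0,0,0],"travel":[0.1,0,0],"jaw":-0.25},{"rot":[0,0,0],"travel":[0.08,0,0],"jaw":-0.25},{"rot":[0,0,0],"travel":[0.06,0,0],"jaw":-0.25},{"rot":[0,0,0],"travel":[0.028,0,0],"jaw":-0.25},{"rot":[0,0,0],"travel":[0,0,0],"jaw":-0.25},{"rot":[0,0,0],"travel":[0,0,0],"jaw":-0.25}]' 
python3 -c "
from h import *
plan([.4190,-.117,-.0145],5)"
```

```text
time: 42.4
position: [0.4188, -0.1177, -0.0112]
tool_rot: [1.146, 1.247, -1.146]
ft_force: [0.1, 0.4, -0.1]
grip_width: 0.627
t 42.4 p [ 0.4188 -0.1177 -0.0112] F [ 0.1  0.4 -0.1] T [-0.04 -0.08 -0.03] w 0.627 q [ 0.93  0.15 -0.75  2.16  0.13  0.88  0.19]
X [ 0.001 -0.001 -1.   ] Y [0.996 0.085 0.001] Z [ 0.085 -0.996  0.001]
travel units [ 0.011  0.001 -0.002] dist 0.003 rows>= 1.0
jaw az 4.9 rx units -0.02
level rot units [ 0.    0.02 -0.01]
```

```bash

python3 -m jog '[{"rot":[0,0,0],"travel":[0.011,0,-0.002],"jaw":-0.25},{"rot":[0,0,0],"travel":[0,0,0],"jaw":0},{"rot":[0,0,0],"travel":[0,0,0],"jaw":0.5},{"rot":[0,0,0],"travel":[0,0,0],"jaw":1},{"rot":[0,0,0],"travel":[0,0,0],"jaw":1},{"rot":[0,0,0],"travel":[0,0,0],"jaw":1},{"rot":[0,0,0],"travel":[0,0,0],"jaw":1},{"rot":[0,0,0],"travel":[0,0,0],"jaw":1}]' 12
python3 -c "
from h import *
plan([.6042,.1752,.16],5)"
```

```text
time: 43.2
position: [0.4183, -0.1174, -0.015]
tool_rot: [1.146, 1.247, -1.147]
ft_force: [-0.1, 1.0, 4.3]
grip_width: 0.453
t 43.2 p [ 0.4183 -0.1174 -0.015 ] F [-0.1  1.   4.3] T [-0.01 -0.06 -0.  ] w 0.453 q [ 0.93  0.15 -0.75  2.16  0.14  0.87  0.18]
X [ 0.001 -0.001 -1.   ] Y [0.996 0.085 0.001] Z [ 0.085 -0.996  0.001]
travel units [-0.584  0.7   -0.919] dist 0.388 rows>= 8.0
jaw az 4.9 rx units -0.03
level rot units [ 0.    0.02 -0.01]
```

```bash

python3 -m jog '[{"rot":[0,0,0],"travel":[-0.05,0,0],"jaw":1},{"rot":[0,0,0],"travel":[-0.13,0,0],"jaw":1},{"rot":[0,0,0],"travel":[-0.15,0,0],"jaw":1},{"rot":[0,0,0],"travel":[-0.15,0,0],"jaw":1},{"rot":[0,0,0],"travel":[-0.1,0,0],"jaw":1},{"rot":[0,0,0],"travel":[0,0.04,-0.05],"jaw":1},{"rot":[0,0,0],"travel":[0,0.08,-0.105],"jaw":1},{"rot":[0,0,0],"travel":[0,0.08,-0.105],"jaw":1}]' 
python3 -m jog '[{"rot":[0,0,0],"travel":[0,0.08,-0.105],"jaw":1},{"rot":[0,0,0],"travel":[0,0.08,-0.105],"jaw":1},{"rot":[0,0,0],"travel":[0,0.08,-0.105],"jaw":1},{"rot":[0,0,0],"travel":[0,0.08,-0.105],"jaw":1},{"rot":[0,0,0],"travel":[0,0.08,-0.105],"jaw":1},{"rot":[0,0,0],"travel":[0,0.08,-0.105],"jaw":1},{"rot":[0,0,0],"travel":[0,0.02,-0.029],"jaw":1}]' 
python3 -m jog '[{"rot":[0,0,0],"travel":[0,0,0],"jaw":1},{"rot":[0,0,0],"travel":[0,0,0],"jaw":1},{"rot":[0,0,0],"travel":[0,0,0],"jaw":1},{"rot":[0,0,0],"travel":[0,0,0],"jaw":1}]' 
python3 -c "
from h import *
plan([.6042,.1752,.005],5);snap('wrist','w23')"
```

```text
time: 44.0
position: [0.471, -0.0341, 0.1585]
tool_rot: [1.147, 1.245, -1.15]
ft_force: [1.2, -0.4, -1.2]
grip_width: 0.447
time: 44.7
position: [0.6036, 0.1804, 0.1571]
tool_rot: [1.144, 1.254, -1.143]
ft_force: [-0.8, 1.3, -0.8]
grip_width: 0.45
time: 45.1
position: [0.6037, 0.1734, 0.1586]
tool_rot: [1.147, 1.245, -1.149]
ft_force: [0.1, -0.1, 0.1]
grip_width: 0.448
t 45.1 p [0.6037 0.1734 0.1586] F [ 0.1 -0.1  0.1] T [-0.04 -0.14  0.04] w 0.448 q [ 0.4   0.45 -0.95  1.54  0.38  1.35 -0.51]
X [ 0.    -0.002 -1.   ] Y [0.997 0.082 0.   ] Z [ 0.082 -0.997  0.002]
travel units [ 0.512  0.002 -0.007] dist 0.154 rows>= 4.0
jaw az 4.7 rx units -0.06
level rot units [ 0.    0.03 -0.  ]
```

View pics/w23.png

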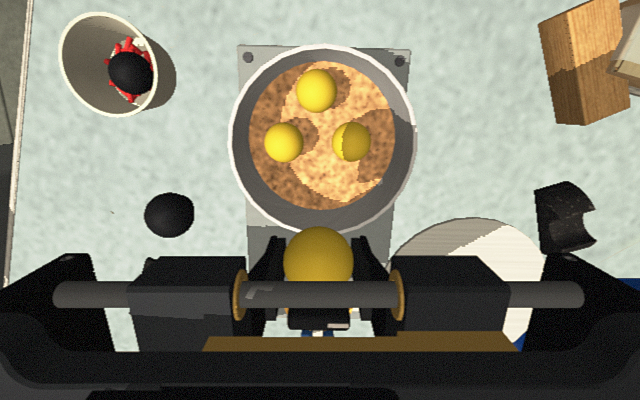

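```bash

python3 -m jog '[{"rot":[0,0,0],"travel":[0.07,0.002,-0.004],"jaw":1},{"rot":[0,0,0],"travel":[0.12,0,0],"jaw":1},{"rot":[0,0,0],"travel":[0.12,0,0],"jaw":1},{"rot":[0,0,0],"travel":[0.1,0,0],"jaw":1},{"rot":[0,0,0],"travel":[0.05,0,0],"jaw":1},{"rot":[0,0,0],"travel":[0.02,0,0],"jaw":1},{"rot":[0,0,0],"travel":[0,0,0],"jaw":1},{"rot":[0,0,0],"travel":[0,0,0],"jaw":1}]' 
python3 -c "
from h import *
plan([.6042,.1752,.005],5)"
```

```text
time: 45.95
position: [0.6054, 0.177, 0.0161]
tool_rot: [1.148, 1.246, -1.145]
ft_force: [0.3, -0.2, -0.9]
grip_width: 0.449
t 45.95 p [0.6054 0.177  0.0161] F [ 0.3 -0.2 -0.9] T [-0.   -0.1   0.01] w 0.449 q [ 0.34  0.59 -0.87  1.67  0.49  1.12 -0.59]
X [ 0.003 -0.    -1.   ] Y [0.996 0.085 0.003] Z [ 0.085 -0.996  0.   ]
travel units [ 0.037 -0.005  0.006] dist 0.011 rows>= 1.0
jaw az 4.8 rx units -0.03
level rot units [ 0.    0.01 -0.03]
```

```bash

python3 -m jog '[{"rot":[0,0,0],"travel":[0.015,-0.003,0.004],"jaw":1},{"rot":[0,0,0],"travel":[0.01,0,0],"jaw":1},{"rot":[0,0,0],"travel":[0.004,0,0],"jaw":1},{"rot":[0,0,0],"travel":[0,0,0],"jaw":1},{"rot":[0,0,0],"travel":[0,0,0],"jaw":1}]' 
python3 -m jog '[{"rot":[0,0,0],"travel":[0.002,0,0],"jaw":1},{"rot":[0,0,0],"travel":[0,0,0],"jaw":1}]'
```

```text
time: 46.45
position: [0.6035, 0.1754, 0.0058]
tool_rot: [1.146, 1.247, -1.147]
ft_force: [1.4, 0.6, -1.8]
grip_width: 0.452
time: 46.65
position: [0.6036, 0.1754, 0.0052]
tool_rot: [1.146, 1.247, -1.147]
ft_force: [0.7, -0.4, -0.9]
grip_width: 0.446
```

```bash

python3 -m jog '[{"rot":[0,0,0],"travel":[0.001,0,0],"jaw":1},{"rot":[0,0,0],"travel":[0,0,0],"jaw":0.1},{"rot":[0,0,0],"travel":[0,0,0],"jaw":-0.15},{"rot":[0,0,0],"travel":[0,0,0],"jaw":-0.15},{"rot":[0,0,0],"travel":[-0.06,0,0],"jaw":-0.15},{"rot":[0,0,0],"travel":[-0.14,0,0],"jaw":-0.15},{"rot":[0,0,0],"travel":[-0.16,0,0],"jaw":-0.15},{"rot":[0,0,0],"travel":[-0.16,0,0],"jaw":-0.15}]' 
python3 -m jog '[{"rot":[0,0,0],"travel":[-0.1,0,0],"jaw":0.1},{"rot":[0,0,0],"travel":[0,0,0],"jaw":0.1},{"rot":[0,0,0],"travel":[0,0,0],"jaw":0.1},{"rot":[0,0,0],"travel":[0,0,0],"jaw":0.1}]' 
python3 -c "
from h import *
plan([.6132,.0787,.19],-84.7);s=snap('wrist','w24')
snap('top','t24')"
```

```text
time: 47.45
position: [0.6032, 0.1757, 0.1637]
tool_rot: [1.146, 1.248, -1.146]
ft_force: [0.6, -0.2, 0.6]
grip_width: 0.573
time: 47.85
position: [0.6027, 0.175, 0.1899]
tool_rot: [1.144, 1.248, -1.148]
ft_force: [-0.3, -0.4, -0.3]
grip_width: 0.455
t 47.85 p [0.6027 0.175  0.1899] F [-0.3 -0.4 -0.3] T [-0.03 -0.14  0.04] w 0.455 q [ 0.4   0.43 -0.96  1.49  0.36  1.4  -0.49]
X [-0.002 -0.002 -1.   ] Y [ 0.996  0.085 -0.002] Z [ 0.085 -0.996  0.002]
travel units [0.    0.008 0.323] dist 0.097 rows>= 2.0
jaw az 4.9 rx units 17.91
level rot units [-0.    0.02  0.02]
```

View pics/w24.png

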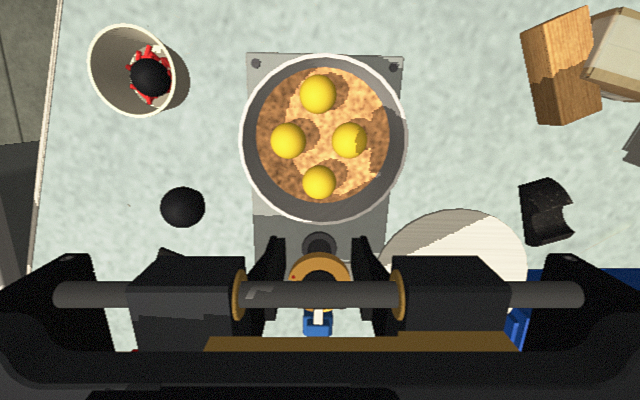

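View pics/t24.png

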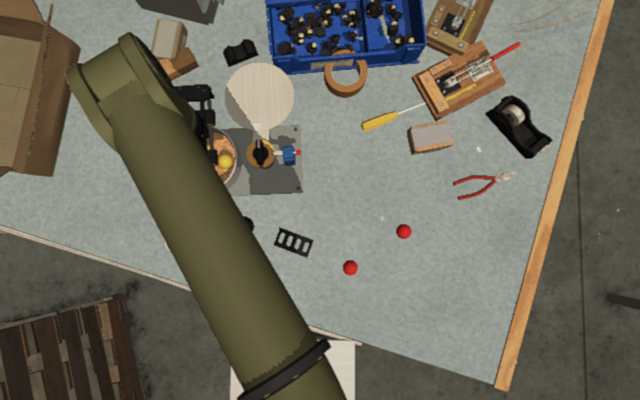

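```bash

python3 -m jog '[{"rot":[0,0,0],"travel":[0,0.003,0.108],"jaw":0.1},{"rot":[0,0,0],"travel":[0,0.003,0.108],"jaw":0.1},{"rot":[0,0,0],"travel":[0,0.002,0.107],"jaw":0.1},{"rot":[1,0,0],"travel":[0,0,0],"jaw":0.1},{"rot":[1,0,0],"travel":[0,0,0],"jaw":0.1},{"rot":[1,0,0],"travel":[0,0,0],"jaw":0.1},{"rot":[1,0,0],"travel":[0,0,0],"jaw":0.1},{"rot":[1,0,0],"travel":[0,0,0],"jaw":0.1}]' 
python3 -m jog '[{"rot":[1,0,0],"travel":[0,0,0],"jaw":0.1},{"rot":[1,0,0],"travel":[0,0,0],"jaw":0.1},{"rot":[1,0,0],"travel":[0,0,0],"jaw":0.1},{"rot":[1,0,0],"travel":[0,0,0],"jaw":0.1},{"rot":[1,0,0],"travel":[0,0,0],"jaw":0.1},{"rot":[1,0,0],"travel":[0,0,0],"jaw":0.1},{"rot":[1,0,0],"travel":[0,0,0],"jaw":0.1},{"rot":[1,0,0],"travel":[0,0,0],"jaw":0.1}]' 
python3 -m jog '[{"rot":[1,0,0],"travel":[0,0,0],"jaw":0.1},{"rot":[1,0,0],"travel":[0,0,0],"jaw":0.1},{"rot":[1,0,0],"travel":[0,0,0],"jaw":0.1},{"rot":[1,0,0],"travel":[0,0,0],"jaw":0.1},{"rot":[0.9,0,0],"travel":[0,0,0],"jaw":0.1},{"rot":[0,0,0],"travel":[0,0,0],"jaw":0.1},{"rot":[0,0,0],"travel":[0,0,0],"jaw":0.1},{"rot":[0,0,0],"travel":[0,0,0],"jaw":0.1}]' 
python3 -c "
from h import *
plan([.6132,.0787,.13],-84.7);s=snap('wrist','w25')
im=cv2.imread('pics/w25_raw.png');cv2.imwrite('pics/c.png',cv2.resize(im[100:270,220:420],None,fx=4,fy=3.5))"
```

```text
time: 48.75
position: [0.6133, 0.0789, 0.1896]
tool_rot: [1.464, 1.021, -1.468]
ft_force: [0.3, 0.5, 0.5]
grip_width: 0.451
time: 49.55
position: [0.6133, 0.079, 0.1896]
tool_rot: [1.928, 0.511, -1.933]
ft_force: [0.0, 0.9, 0.1]
grip_width: 0.45
time: 50.35
position: [0.6138, 0.0791, 0.1905]
tool_rot: [2.171, 0.102, -2.173]
ft_force: [0.0, 0.7, 0.1]
grip_width: 0.447
t 50.35 p [0.6138 0.0791 0.1905] F [0.  0.7 0.1] T [-0.04  0.02  0.  ] w 0.447 q [ 0.38  0.33 -0.69  1.52  0.21  1.37 -1.8 ]
X [-0.001 -0.001 -1.   ] Y [ 0.095 -0.995  0.001] Z [-0.995 -0.095  0.001]
travel units [0.202 0.001 0.002] dist 0.06 rows>= 2.0
jaw az -84.6 rx units 0.03
level rot units [ 0.    0.01 -0.01]
```

View pics/c.png

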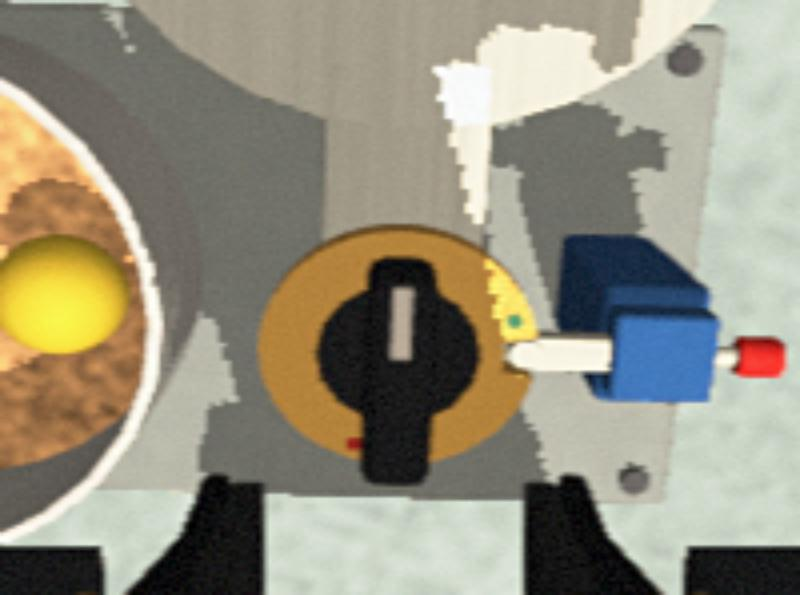

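```bash

python3 -m jog '[{"rot":[0,0,0],"travel":[0,0,0],"jaw":0.35},{"rot":[0,0,0],"travel":[0,0,0],"jaw":0.35},{"rot":[0,0,0],"travel":[0.08,0,0],"jaw":0.35},{"rot":[0,0,0],"travel":[0.09,0,0],"jaw":0.35},{"rot":[0,0,0],"travel":[0.08,0,0],"jaw":0.35},{"rot":[0,0,0],"travel":[0.05,0,0],"jaw":0.35},{"rot":[0,0,0],"travel":[0.01,0,0],"jaw":0.35},{"rot":[0,0,0],"travel":[0,0,0],"jaw":0.35}]' 
python3 -c "
from h import *
plan([.6132,.0787,.093],-84.7)"
```

```text
time: 51.2
position: [0.6142, 0.0791, 0.0981]
tool_rot: [2.173, 0.101, -2.173]
ft_force: [0.3, -0.1, 0.4]
grip_width: 0.329
t 51.2 p [0.6142 0.0791 0.0981] F [ 0.3 -0.1  0.4] T [ 0.06 -0.02  0.01] w 0.329 q [ 0.37  0.4  -0.67  1.63  0.26  1.2  -1.84]
X [ 0.    -0.001 -1.   ] Y [ 0.094 -0.996  0.001] Z [-0.996 -0.094  0.   ]
travel units [0.017 0.001 0.003] dist 0.005 rows>= 1.0
jaw az -84.6 rx units 0.01
level rot units [ 0.    0.   -0.01]
```

Now .098; go 4 mm lower and grip.

```bash

python3 -m jog '[{"rot":[0,0,0],"travel":[0.013,0.001,0.003],"jaw":0.35},{"rot":[0,0,0],"travel":[0,0,0],"jaw":0.7},{"rot":[0,0,0],"travel":[0,0,0],"jaw":1},{"rot":[0,0,0],"travel":[0,0,0],"jaw":1},{"rot":[0,0,0],"travel":[0,0,0],"jaw":1},{"rot":[0,0,0],"travel":[0,0,0],"jaw":1}]' 35
python3 -m jog '[{"rot":[-0.6,0,0],"travel":[0,0,0],"jaw":1},{"rot":[-0.6,0,0],"travel":[0,0,0],"jaw":1},{"rot":[-0.6,0,0],"travel":[0,0,0],"jaw":1},{"rot":[-0.6,0,0],"travel":[0,0,0],"jaw":1},{"rot":[0,0,0],"travel":[0,0,0],"jaw":1}]' 
python3 -c "
from h import *
plan([.6132,.0787,.093],5.3);s=snap('wrist','w26')"
```

```text
time: 51.8
position: [0.6136, 0.078, 0.0947]
tool_rot: [2.174, 0.099, -2.172]
ft_force: [-0.7, -2.1, 3.2]
grip_width: 0.182
time: 52.3
position: [0.614, 0.0782, 0.0947]
tool_rot: [2.061, 0.311, -2.058]
ft_force: [-0.8, -2.0, 4.2]
grip_width: 0.195
t 52.3 p [0.614  0.0782 0.0947] F [-0.8 -2.   4.2] T [-0.3  -0.07 -0.99] w 0.195 q [ 0.39  0.41 -0.71  1.64  0.28  1.2  -1.64]
X [ 0.002 -0.001 -1.   ] Y [ 0.296 -0.955  0.001] Z [-0.955 -0.296 -0.001]
travel units [ 0.006 -0.002  0.002] dist 0.002 rows>= 1.0
jaw az -72.8 rx units -15.62
level rot units [ 0.   -0.01 -0.01]
```

View pics/w26.png

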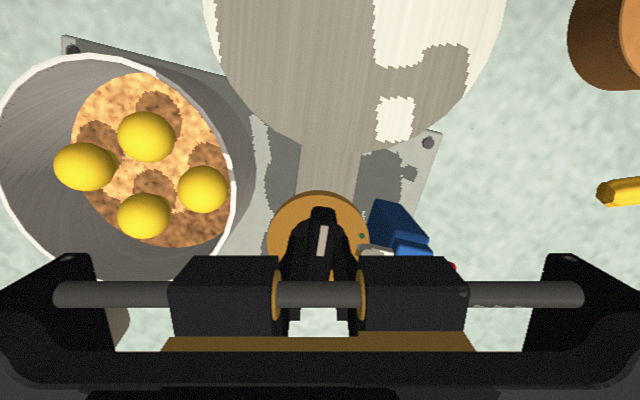

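```bash

python3 -m jog '[{"rot":[0,0,0],"travel":[0,0,0],"jaw":1},{"rot":[0,0,0],"travel":[0,0,0],"jaw":1},{"rot":[-0.5,0,0],"travel":[0,0,0],"jaw":1},{"rot":[-0.5,0,0],"travel":[0,0,0],"jaw":1},{"rot":[0,0,0],"travel":[0,0,0],"jaw":1}]' 55
python3 -c "
from h import *
plan([.6132,.0787,.093],5.3);s=snap('wrist','w27')
im=cv2.imread('pics/w27_raw.png');cv2.imwrite('pics/c.png',cv2.resize(im[130:350,200:440],None,fx=3,fy=2.7))"
```

```text
time: 52.85
position: [0.6134, 0.0784, 0.0947]
tool_rot: [2.006, 0.397, -2.005]
ft_force: [-1.3, -2.6, 6.0]
grip_width: 0.179
t 52.85 p [0.6134 0.0784 0.0947] F [-1.3 -2.6  6. ] T [-0.56  0.29  0.35] w 0.179 q [ 0.41  0.41 -0.72  1.64  0.29  1.2  -1.56]
X [ 0.001 -0.002 -1.   ] Y [ 0.382 -0.924  0.002] Z [-0.924 -0.382  0.   ]
travel units [ 0.006 -0.001  0.   ] dist 0.002 rows>= 1.0
jaw az -67.5 rx units -14.56
level rot units [ 0.    0.   -0.02]
```

View pics/c.png

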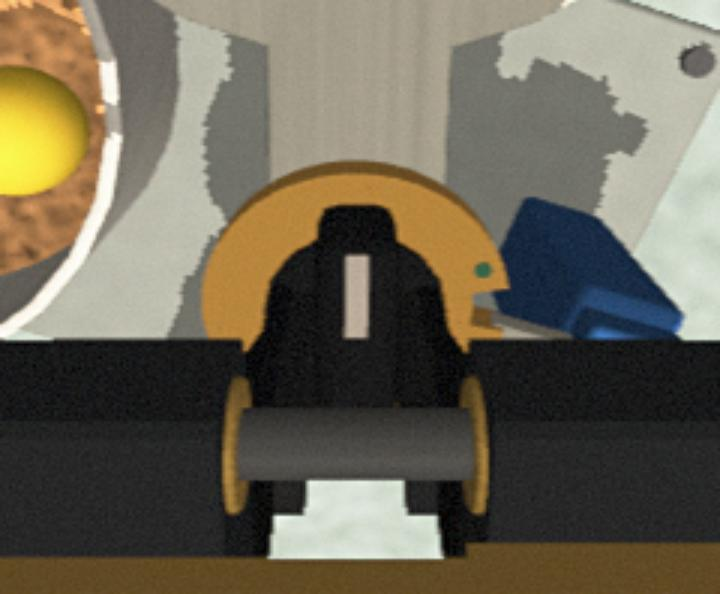

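```bash

python3 -m jog '[{"rot":[-0.9,0,0],"travel":[0,0,0],"jaw":1},{"rot":[-0.9,0,0],"travel":[0,0,0],"jaw":1},{"rot":[-0.9,0,0],"travel":[0,0,0],"jaw":1},{"rot":[-0.9,0,0],"travel":[0,0,0],"jaw":1},{"rot":[-0.9,0,0],"travel":[0,0,0],"jaw":1},{"rot":[-0.9,0,0],"travel":[0,0,0],"jaw":1},{"rot":[-0.9,0,0],"travel":[0,0,0],"jaw":1},{"rot":[0,0,0],"travel":[0,0,0],"jaw":1}]' 
python3 -c "
from h import *
plan([.6132,.0787,.093],5.3);s=snap('wrist','w28');snap('scene','s28')"
```

```text
time: 53.7
position: [0.6128, 0.0791, 0.0946]
tool_rot: [1.653, 0.843, -1.655]
ft_force: [-1.9, -2.1, 7.1]
grip_width: 0.176
t 53.7 p [0.6128 0.0791 0.0946] F [-1.9 -2.1  7.1] T [-0.35  0.39  0.05] w 0.176 q [ 0.48  0.44 -0.82  1.64  0.34  1.21 -1.05]
X [-0.    -0.001 -1.   ] Y [ 0.81  -0.587  0.001] Z [-0.587 -0.81   0.001]
travel units [0.005 0.002 0.   ] dist 0.002 rows>= 1.0
jaw az -35.9 rx units -8.24
level rot units [ 0.    0.02 -0.01]
```

View pics/w28.png

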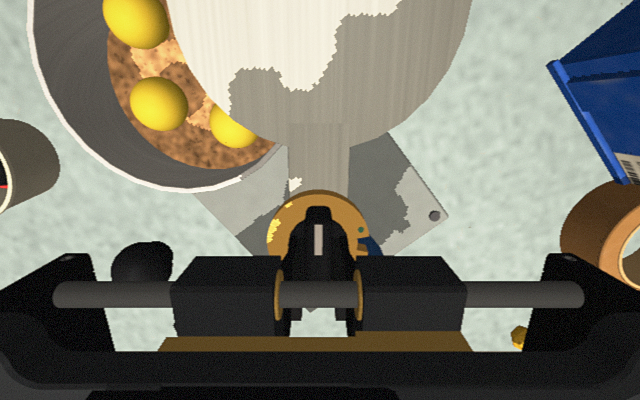

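View pics/s28.png

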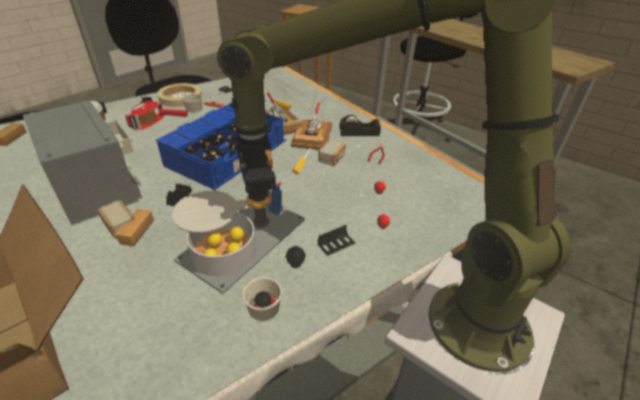

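```bash

python3 -m jog '[{"rot":[-0.9,0,0],"travel":[0,0,0],"jaw":1},{"rot":[-0.9,0,0],"travel":[0,0,0],"jaw":1},{"rot":[-0.9,0,0],"travel":[0,0,0],"jaw":1},{"rot":[-0.9,0,0],"travel":[0,0,0],"jaw":1},{"rot":[-0.9,0,0],"travel":[0,0,0],"jaw":1},{"rot":[-0.9,0,0],"travel":[0,0,0],"jaw":1},{"rot":[-0.9,0,0],"travel":[0,0,0],"jaw":1},{"rot":[0,0,0],"travel":[0,0,0],"jaw":1}]' 
python3 -c "
from h import *
plan([.6132,.0787,.093],5.3)"
python3 -m jog '[{"rot":[-0.9,0,0],"travel":[0,0,0],"jaw":1},{"rot":[-0.9,0,0],"travel":[0,0,0],"jaw":1},{"rot":[0,0,0],"travel":[0,0,0],"jaw":1},{"rot":[0,0,0],"travel":[0,0,0],"jaw":1}]' 
python3 -c "
from h import *
plan([.6132,.0787,.093],5.3);s=snap('wrist','w29')"
```

```text
time: 54.6
position: [0.6121, 0.0794, 0.0946]
tool_rot: [1.263, 1.172, -1.267]
ft_force: [-3.7, -1.4, 7.6]
grip_width: 0.174
t 54.6 p [0.6121 0.0794 0.0946] F [-3.7 -1.4  7.6] T [-0.37  0.75  0.54] w 0.174 q [ 0.55  0.48 -0.93  1.63  0.4   1.23 -0.54]
X [-0.002 -0.002 -1.   ] Y [ 0.997 -0.076 -0.002] Z [-0.076 -0.997  0.002]
travel units [0.005 0.004 0.002] dist 0.002 rows>= 1.0
jaw az -4.3 rx units -1.93
level rot units [-0.    0.02  0.02]
time: 55.0
position: [0.6117, 0.0794, 0.0946]
tool_rot: [1.149, 1.246, -1.154]
ft_force: [-6.0, -1.5, 8.4]
grip_width: 0.178
t 55.0 p [0.6117 0.0794 0.0946] F [-6.  -1.5  8.4] T [-0.37  0.95 -0.09] w 0.178 q [ 0.57  0.49 -0.96  1.63  0.42  1.24 -0.4 ]
X [-0.002 -0.002 -1.   ] Y [ 0.997  0.078 -0.003] Z [ 0.078 -0.997  0.001]
travel units [0.005 0.005 0.003] dist 0.002 rows>= 1.0
jaw az 4.5 rx units -0.16
level rot units [-0.    0.02  0.03]
```

View pics/w29.png

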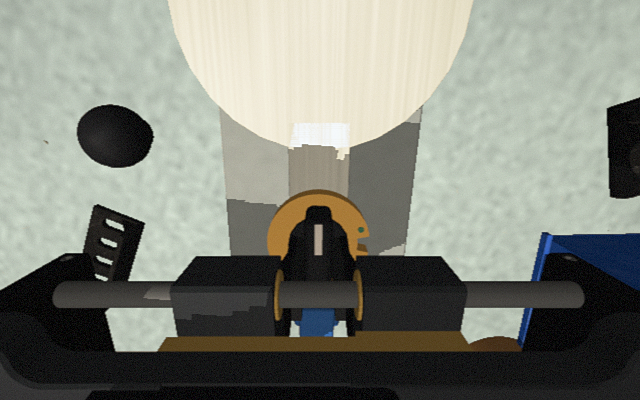

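Nearly at centre (0.8° off). Release, retreat up and check.

```bash

python3 -m jog '[{"rot":[-0.15,0,0],"travel":[0,0,0],"jaw":1},{"rot":[0,0,0],"travel":[0,0,0],"jaw":0.5},{"rot":[0,0,0],"travel":[0,0,0],"jaw":0.2},{"rot":[0,0,0],"travel":[0,0,0],"jaw":0.2},{"rot":[0,0,0],"travel":[-0.06,0,0],"jaw":0.2},{"rot":[0,0,0],"travel":[-0.14,0,0],"jaw":0.2},{"rot":[0,0,0],"travel":[-0.16,0,0],"jaw":0.2},{"rot":[0,0,0],"travel":[-0.16,0,0],"jaw":0.2}]' 
python3 -m jog '[{"rot":[0,0,0],"travel":[0,0,-0.1],"jaw":0.2},{"rot":[0,0,0],"travel":[0,-0.1,-0.1],"jaw":0.2},{"rot":[0,0,0],"travel":[0,-0.15,0],"jaw":0.2},{"rot":[0,0,0],"travel":[0,-0.15,0],"jaw":0.2},{"rot":[0,0,0],"travel":[0,0,0],"jaw":0.2},{"rot":[0,0,0],"travel":[0,0,0],"jaw":0.2}]' 
python3 -c "
from h import *
st();s=snap('wrist','w30');snap('top','t30');snap('scene','s30',(150,140,350,290),4)
im=cv2.imread('pics/t30.png');cv2.imwrite('pics/c.png',cv2.resize(im[60:300,130:430],None,fx=2.6,fy=2.5))"
```

```text
time: 55.85
position: [0.6128, 0.0792, 0.2529]
tool_rot: [1.142, 1.25, -1.143]
ft_force: [0.5, -0.0, 0.3]
grip_width: 0.398
time: 56.45
position: [0.4884, 0.1273, 0.2516]
tool_rot: [1.141, 1.242, -1.144]
ft_force: [1.0, -1.0, 0.2]
grip_width: 0.399
t 56.45 p [0.4884 0.1273 0.2516] F [ 1.  -1.   0.2] T [ 0.01 -0.14 -0.02] w 0.399 q [ 0.8   0.04 -1.13  1.69  0.05  1.43 -0.24]
X [ 0.004 -0.006 -1.   ] Y [0.996 0.088 0.004] Z [ 0.088 -0.996  0.006]
```

View pics/c.png

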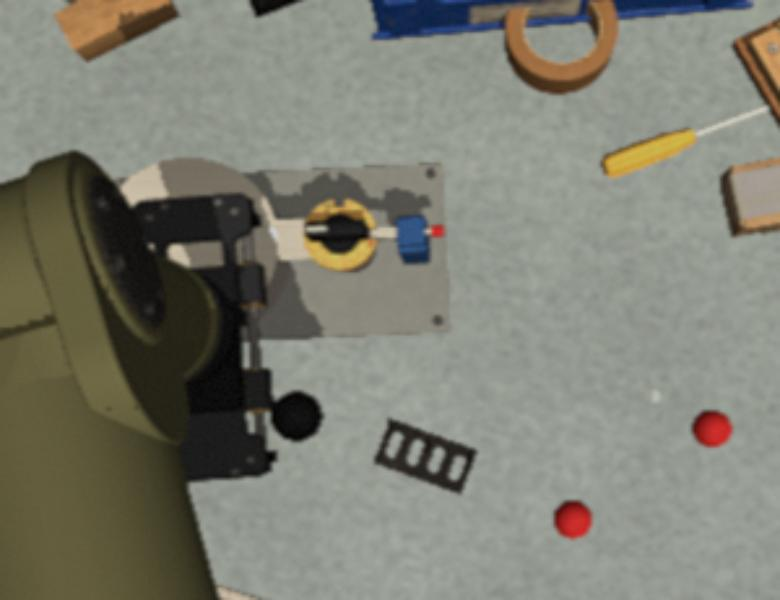

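View pics/s30.png

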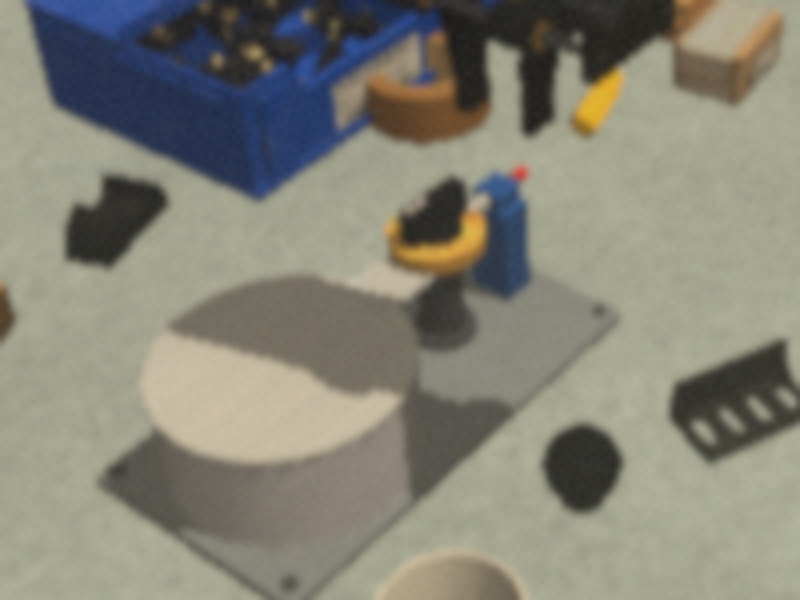

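View pics/w30.png

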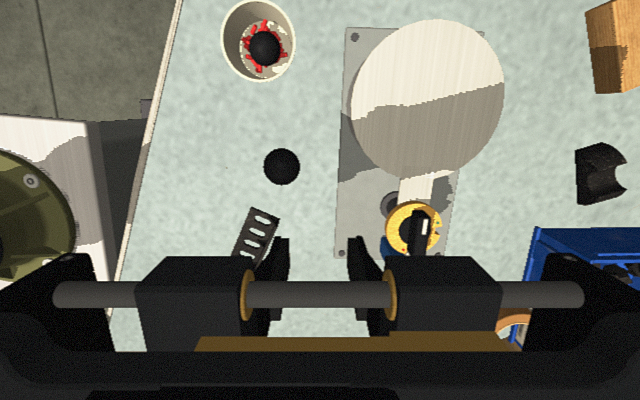

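```bash

python3 -m jog '[{"rot":[0,0,0],"travel":[0,0.1,0.1],"jaw":0.2},{"rot":[0,0,0],"travel":[0,0.1,0.12],"jaw":0.2},{"rot":[0,0,0],"travel":[0,0.1,0.12],"jaw":0.2},{"rot":[0,0,0],"travel":[0,0.1,0.12],"jaw":0.2},{"rot":[0,0,0],"travel":[0,0,0.12],"jaw":0.2},{"rot":[0,0,0],"travel":[0,0,0],"jaw":0.2},{"rot":[0,0,0],"travel":[0,0,0],"jaw":0.2}]' 
python3 -c "
from h import *
s,M=st();snap('wrist','w31')
im=cv2.imread('pics/w31_raw.png');cv2.imwrite('pics/c.png',cv2.resize(im[80:260,220:420],None,fx=4,fy=3.3,interpolation=cv2.INTER_CUBIC))"
```

```text
time: 57.3
position: [0.6242, -0.0352, 0.2479]
tool_rot: [1.146, 1.254, -1.145]
ft_force: [0.5, 0.3, -0.0]
grip_width: 0.4
t 57.3 p [ 0.6242 -0.0352  0.2479] F [ 0.5  0.3 -0. ] T [ 0.03 -0.06 -0.03] w 0.4 q [ 0.77  0.41 -1.01  1.41  0.34  1.51 -0.14]
X [-0.003  0.004 -1.   ] Y [ 0.996  0.087 -0.003] Z [ 0.087 -0.996 -0.004]
```

View pics/c.png

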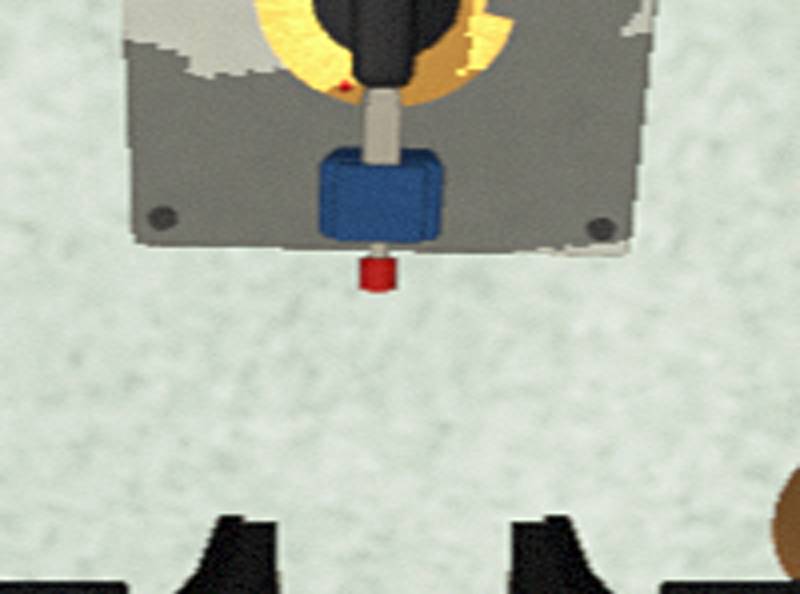

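```bash
python3 -c "
from bench import ctrl
print(ctrl.close_job())"
```

```text
the job is handed in; nothing more can be done
None
```

The changeover is done and handed in after about 57 s of robot time, out of 210 s allowed.

- **Opening:** I turned the cam knob clockwise until the follower dropped into the open notch.
- **Black knob:** The left-over black ball knob went from the canister into the white tub. I released it just above the tub's rim, and it came to rest inside.
- **Yellow knobs:** Four were present. I set each one down on the cork pad at walking pace, with contact forces of about 6 N or less. The last two were released within about half a millimetre of the pad.
- **Shutting:** I turned the knob back to the shut notch and let go.

**Final checks:** Pictures taken before shutting showed all four yellow knobs standing in the canister and none left on the table. After shutting, the shutter covers the canister and the follower pin sits in the shut notch. The black knob is in the tub, and the bystanders and red look-alikes are where they were. The arm was clear of everything.

**What disagreed along the way:**
- **Finger length:** The fingertips sit about 22 mm behind the stated TCP. My first grip on the cam knob therefore closed above it without touching. I measured the offset from the cameras and allowed for it from then on.
- **Leaving the open notch:** The knob slipped a few degrees in the fingers, with a wrist moment of about 1 N m. I raised the grip force to 55 N and it turned cleanly.

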